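# Clamp the mount and offer up the notched scale plate

## Task

At the radio bench, crank the vise clockwise until its jaw clamps the slotted aluminium mount tight. Then take the plate from the front slot of the rack (the one nearer the robot), find its frosted label end by the small corner notch, and offer the plate up to the mount: hold it upright with the frosted end on top, lined up with the mount's slot, its plain end a finger's breadth or two straight above the slot and not touching the mount. Finish while still holding it there; leave the other plate in its slot, the vise clamped and everything else where it stands.

Things in the scene. Friction and masses are not known exactly. Their poses are not given: they have to be found in the camera images.
- crank (a joint): angle of the vise's crank (rad), 0 to 5.0, starts between 0 and 1.6; it grows clockwise as seen from the robot's side and closes the jaw by 3 mm per rad; the jaw has the mount tight against the fixed jaw at about 4.4, from there it stiffens; push it on to about 4.5 to 4.7 and let go: it springs back to about 4.46 and stays clamped; hard stop at 5.0; it turns stiffly (about 4 N at the pin) and stays where it is left
- crank_pin (a point): middle of the crank's grip, a black pin 12 mm across and 36 long that turns freely on the crank; it lies level, along the crank's axis, sticking out toward the robot, and travels a circle of 32 mm radius in an upright plane; its height at angle q is 62 + 32 sin(q - 0.785) mm over the bench, and its sideways offset from the axis is 32 cos(q - 0.785) mm to the vise's y (left)
- crank_axis (a point): point on the crank's axis in the plane of the pin's middle, 62 mm over the bench; fixed to the vise; axes: x along the screw from the robot's side to the jaws, y to the left, z up
- jaw: the vise's moving jaw, 70 mm wide, 20 thick, its top 90 mm over the bench; origin at the lower edge of its clamping face; it slides along its x axis to the fixed jaw
- mount: loose slotted aluminium mount standing between the jaws, 36 mm thick (x, from jaw to jaw), 60 wide (y), 60 high, its foot 40 mm over the bench; origin at the centre of its underside
- mount_slot (a point): centre of the slot's mouth in the mount's top, 100 mm over the bench; the slot is 12 mm wide (x), 30 deep, and runs right through along y
- rack: grey two-slot plate rack, 130 x 110 mm and 47 high, fixed to the bench, origin under its centre; its two slots lie along its y axis, 80 mm apart, the front one nearer the robot; the plates stand in them on a long edge, held 12 mm deep by end posts only (beyond 31 mm either side of the plate's middle), with free space between the posts below and beside the plate
- slot_front (a point): floor of the slot nearer the robot, in the middle, 35 mm over the bench; a plate standing in it has its centre 19 mm higher; y along the slot
- slot_back (a point): the same for the slot farther from the robot
- plate_a_mid (a point): centre of one of two identical flat plates, 80 mm long, 38 high and 8 thick as it stands on a long edge in the rack, 50 g or so; its x axis points lengthwise to the frosted white end (the last 22 mm, with a 10 x 10 mm notch cut out of its upper corner), the other 58 mm is clear; its y axis is across the 8 mm thickness; its z axis is up while it stands in the rack
- plate_a_foot (a point): middle of the clear (plain) end of the same plate, 40 mm from its centre; same axes
- plate_b_mid (a point): centre of one of two identical flat plates, 80 mm long, 38 high and 8 thick as it stands on a long edge in the rack, 50 g or so; its x axis points lengthwise to the frosted white end (the last 22 mm, with a 10 x 10 mm notch cut out of its upper corner), the other 58 mm is clear; its y axis is across the 8 mm thickness; its z axis is up while it stands in the rack
- plate_b_foot (a point): middle of the clear (plain) end of the same plate, 40 mm from its centre; same axes
- screwdriver: screwdriver lying on the bench; bystander; origin on its underside
- reel: copper-coloured reel, 60 mm across and 28 high; bystander; origin at its underside
- jar: small capped jar, 56 mm across and 75 high; bystander; origin at its underside
- mug: white mug, 80 mm across and 90 high; bystander; origin at its underside
- dial_knob: black dial knob, 40 mm across and 22 high; bystander; origin at its underside
- wrench: small wrench lying on the bench; bystander; origin at its underside
- plate_a: the same plate; origin in the middle of the long edge it stands on
- plate_b: the same plate; origin in the middle of the long edge it stands on
Things that resemble listed ones, but are neither listed nor needed, are in the scene too. Leave any green look-alike of the plate_b alone. Leave any green look-alike of the part that bears crank alone.

How it is judged:
By the outcome, as a careful person would: the job done as asked, in the order asked, and still so for the second after the job is handed in, while the arm keeps its last pose, push and grip.
It also fails if it takes over 58 s, if anything falls off the work surface, if the arm or the gripper's body presses on something with over 40 N, if the wrist force passes 120 N, or if a joint passes its speed limit or range.

## Robot

A 6-joint arm with a two-finger parallel gripper is mounted at the origin on the work surface. World frame = base frame: x ahead of the robot, y to its left, z up, the work surface at z = 0. Lengths are in m, angles in rad, forces in N, time in s.
With the tool pointing down it reaches from about 0.35 to 0.875 m from the base axis. Payload 4.2 kg.
Tool frame: the origin (TCP) lies at the very end of the fingers, on their centre line; the grasp point (between the pads) lies 19 mm behind it; z points along the fingers, x is the direction in which the jaws open and shut, and the axes are right-handed (so a half turn about z gives the same grasp; the last joint's range is limited). The gripper opens to 87 mm and grips with 3 to 60 N. Pads are 19 mm wide; open, the fingers measure 117 mm over their backs; the gripper's body (75 mm by 190 mm) begins 51 mm behind the grasp point.
Start: joints at [-0.871, 0.385, 0.008, 0, -1.194, -0.259], TCP at [0.267, -0.565, 0.223] pointing down, gripper open.
Joint ranges: [-3.14, 3.14], [-1.21, 2.06], [-1.07, 1.41], [-3.16, 2.05], [-2.99, -0.16], [-3.1, 3.1]. Speed limits (rad/s): [2.79, 2.79, 3.14, 3.14, 3.14, 3.14].

## Interface

Orientations are given as a unit quaternion [x, y, z, w].
In Python, from station import manip gives the robot as it stands.
- The arm moves only by the tool apply_moves, never from a script. Its argument "motion" is a list that holds one entry, the list of rows, each a list of 7 numbers: the closure, from -1 (fully open) to 1 (shut), then the shift along the tool's x, y, z in m, then the turn, a rotation vector about the tool's x, y, z in degrees. A call has 1 to 10 rows; each row is the pose to reach, as a shift and turn from the pose commanded when the call began, along the tool's axes at that moment; what a row does not reach only later rows make up. A row lasts 1/8 s, in which the tool goes at most 62.5 mm and 10.7 degrees, less where a joint would pass 70% of its speed; a pose out of reach is approached as far as the arm can. A call with a gripper value outside its range is refused whole. The fingers move at their own pace and stop on an object; the grip force is fixed at half the most. Time passes only in rows, so rows that repeat a pose let the fingers close. It gives the time, the measured TCP pose, the force and the opening at its end, in the units of the state.
- manip.observe(): the state, without advancing time (a new reading comes with each control period).
- manip.camera(name): name is "side" or "top"; returns a dict with "image" (384x512x3 uint8, red, green, blue), "depth" (384x512 float32, m along the optical axis (not along the pixel's ray), 0 where there is no reading), "camera_matrix" (3x3 intrinsics, pixels), "pose" (4x4, takes a point from camera to world coordinates). Camera axes: x right, y up, looking along -z (the intrinsics and any distortion apply to the point x, -y, -z); pixel columns grow to the right and rows downward; lengths in m; the calibration is good to about 2 mm. A picture is of the moment at which its call begins.
- manip.finish_job(): hands the job in, once; it reports no verdict.
The state is a dict: "time": time; "q": joint angles; "joint_vel": joint speeds; "effort": joint torques, N m; "eef_pos": TCP position; "orientation": TCP orientation; "wrist_force": force on the tool from outside, world axes, zero at the start; "moment": the same for the moment, N m; "opening": opening from 0.0 (shut) to 1.0 (fully open).
Only numpy, scipy, OpenCV 4.12 (cv2) and the standard library are available. Lean on these libraries where they do the work, as an engineer would, in place of code of your own. Each camera call takes 0.05 s, during which the arm holds its last target.

## Working session

There is one attempt and no reset: what is moved stays moved. The work goes in short steps, Python scripts to look and compute and a tool call to move; the robot and the scene stay as the last step left them, time stands still between calls to the robot, and variables do not carry over. Pictures are saved under pics/ and viewed, and the job is handed in when it is done.

Besides the shell and the picture viewer there is one more tool, called after "Request:" by a JSON object that holds its "method" and its "body". apply_moves: Moves the arm, as the interface text tells. Its arguments: {"type":"object","properties":{"motion":{"type":"array","items":{"type":"array","items":{"type":"array","items":{"type":"number"}}}}},"required":["motion"]}

```bash
ls; mkdir -p pics
cat > h.py <<'E'
import numpy as np, cv2
from station import manip
from scipy.spatial.transform import Rotation as R
def snap(name,tag):
    c=manip.camera(name); np.savez(f'pics/{tag}.npz',**c)
    cv2.imwrite(f'pics/{tag}.png',c['image'][...,::-1]); return c
def load(tag): return dict(np.load(f'pics/{tag}.npz'))
def world(c,u,v,d=None):
    K=c['camera_matrix']; 
    if d is None: d=c['depth'][int(round(v)),int(round(u))]
    p=np.array([(u-K[0,2])/K[0,0]*d,-(v-K[1,2])/K[1,1]*d,-d,1]); return (c['pose']@p)[:3]
def cloud(c):
    K=c['camera_matrix'];d=c['depth'];v,u=np.mgrid[0:d.shape[0],0:d.shape[1]]
    P=np.stack([(u-K[0,2])/K[0,0]*d,-(v-K[1,2])/K[1,1]*d,-d],-1)
    return P@c['pose'][:3,:3].T+c['pose'][:3,3]
def crop(tag,u0,v0,u1,v1,s,out):
    im=cv2.imread(f'pics/{tag}.png')[v0:v1,u0:u1]; cv2.imwrite(f'pics/{out}.png',cv2.resize(im,None,fx=s,fy=s,interpolation=cv2.INTER_CUBIC))
def proj(c,p):
    q=np.linalg.inv(c['pose'])@np.append(p,1);K=c['camera_matrix']
    return K[0,0]*q[0]/-q[2]+K[0,2], K[1,1]*(-q[1])/-q[2]+K[1,2]
E
python3 - <<'E'
from h import *
for n in('side','top'):
    c=snap(n,n+'0'); print(c['pose'].round(3),c['camera_matrix'], [k for k in c])
print(manip.observe())
E
```

```text
pics
[[-0.882  0.317 -0.349  0.173]
 [-0.471 -0.561  0.681  0.706]
 [ 0.02   0.765  0.644  0.737]
 [ 0.     0.     0.     1.   ]] [[361.39513858   0.         252.73277896]
 [  0.         361.39513858 196.30712566]
 [  0.           0.           1.        ]] ['image', 'depth', 'camera_matrix', 'pose']
[[ 0.103  0.974 -0.201  0.309]
 [-0.995  0.102 -0.015 -0.016]
 [ 0.006  0.201  0.98   1.193]
 [ 0.     0.     0.     1.   ]] [[390.42438273   0.         255.5066    ]
 [  0.         390.42438273 191.423289  ]
 [  0.           0.           1.        ]] ['image', 'depth', 'camera_matrix', 'pose']
{'time': 0.1, 'q': array([-8.71408350e-01,  3.85462005e-01,  6.78782397e-03, -4.57485200e-04,
       -1.19397694e+00, -2.58612309e-01]), 'joint_vel': array([-2.17931297e-04, -1.97142797e-03,  3.87966087e-03,  3.09292477e-04,
        6.30759538e-07, -1.61083053e-04]), 'effort': array([-3.49989723e-04, -3.91689706e+01,  1.87935930e+01,  4.23187315e+00,
        1.34976214e-02, -6.68655275e-05]), 'eef_pos': array([ 0.26645789, -0.56477387,  0.22158621]), 'orientation': array([ 5.35495551e-01,  8.44537512e-01,  4.82440656e-04, -8.20073390e-04]), 'wrist_force': array([-0.15351154, -0.1067914 , -0.65298759]), 'moment': array([0.00433514, 0.04258395, 0.02725793]), 'opening': 0.9980012720657235}
```

View pics/side0.png

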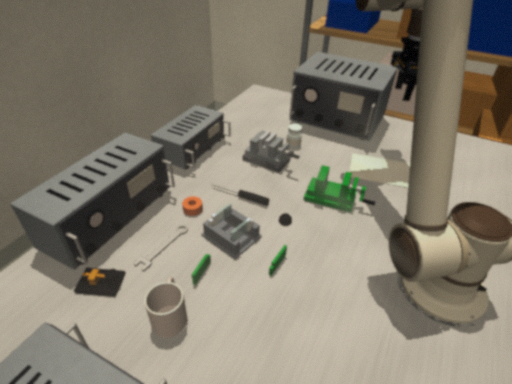

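View pics/top0.png

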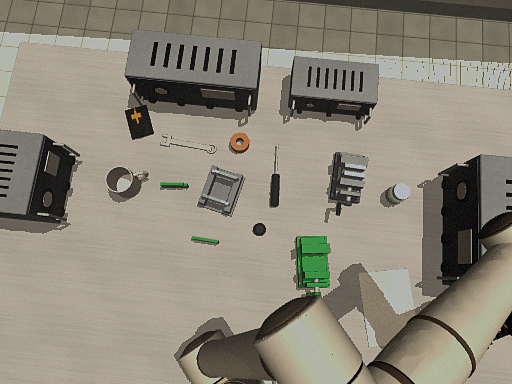

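Run:
```python
from h import *
crop('top0',180,150,260,230,7,'t_rack'); crop('top0',315,140,415,225,7,'t_vise')
crop('side0',190,190,280,260,7,'s_rack'); crop('side0',230,115,320,185,7,'s_vise')
```

```text
(no output)
```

View pics/t_rack.png

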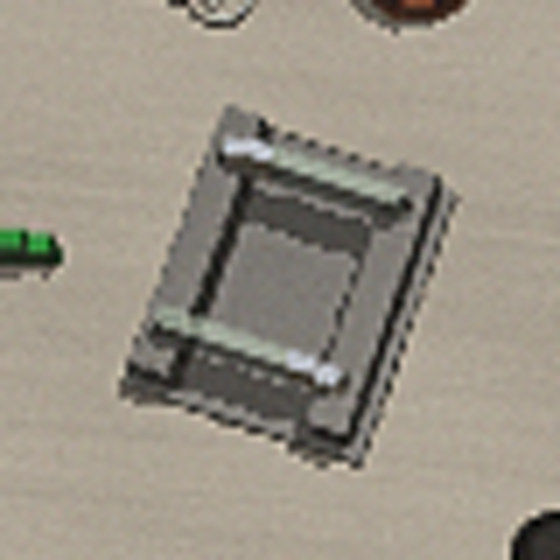

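View pics/t_vise.png

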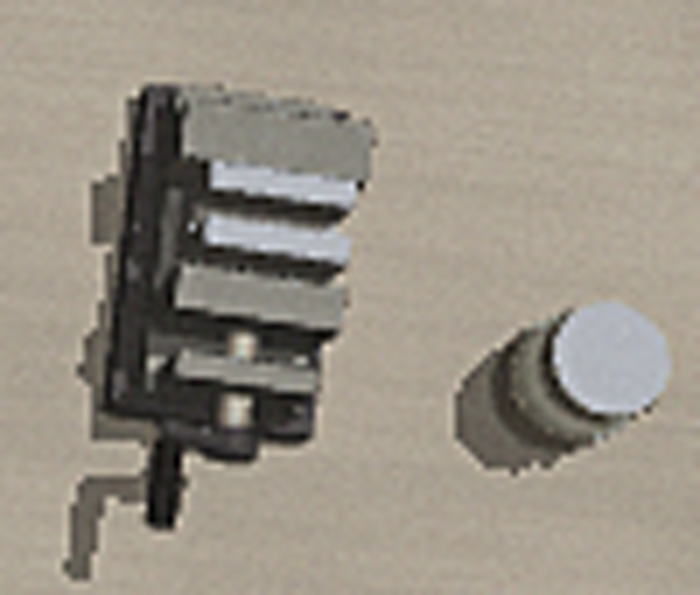

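View pics/s_rack.png

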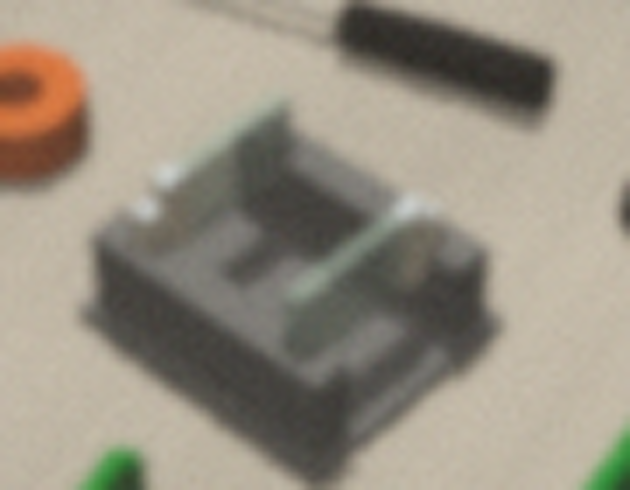

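View pics/s_vise.png

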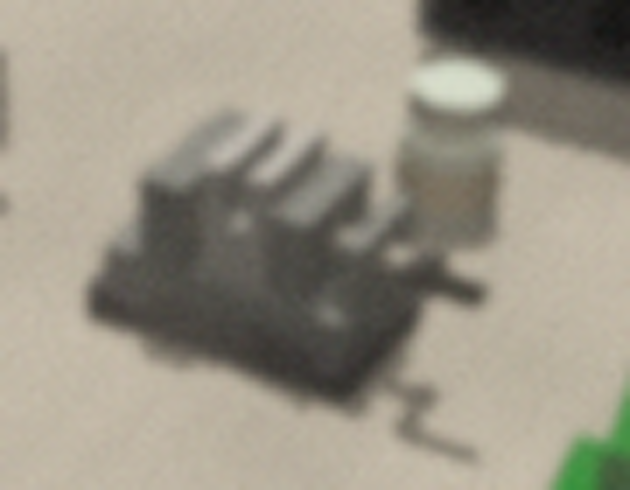

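Run:
```python
from h import *
np.set_printoptions(precision=4,suppress=True)
c=load('top0');P=cloud(c)
# check table
for u,v in((250,300),(300,160),(100,250)): print('table',P[v,u])
def pt(name,u0,v0,s,L,c=c):
    for x,y in L: 
        u,v=u0+(x+.5)/s-.5,v0+(y+.5)/s-.5; print(name,(x,y),world(c,u,v))
print('rack');pt('fplate L,R',180,150,7,[(160,318),(200,328),(250,345),(300,360),(335,375)])
pt('bplate',180,150,7,[(230,148),(260,153),(330,175),(400,195)])
pt('rack corners',180,150,7,[(235,115),(440,190),(140,380),(355,450)])
print('vise')
pt('fixed',315,140,7,[(200,110),(360,130),(190,145),(350,170)])
pt('mount far',315,140,7,[(220,178),(345,195)])
pt('mount near',315,140,7,[(215,230),(340,250)])
pt('jaw',315,140,7,[(190,285),(260,300),(330,315)])
pt('plate',315,140,7,[(190,365),(300,380)])
pt('pin',315,140,7,[(165,450),(165,480),(163,510),(162,520)])
pt('hub',315,140,7,[(235,405),(232,445)])
```

```text
table [ 0.2264 -0.0148  0.0001]
table [ 0.6685 -0.1271  0.0026]
table [0.325  0.4501 0.0024]
rack
fplate L,R (160, 318) [0.5116 0.1545 0.0734]
fplate L,R (200, 328) [0.509  0.1373 0.0743]
fplate L,R (250, 345) [0.5043 0.1159 0.0726]
fplate L,R (300, 360) [0.5004 0.0945 0.0713]
fplate L,R (335, 375) [0.4974 0.0802 0.0606]
bplate (230, 148) [0.5897 0.1359 0.0638]
bplate (260, 153) [0.5866 0.1219 0.0726]
bplate (330, 175) [0.58   0.0912 0.0735]
bplate (400, 195) [0.5754 0.0612 0.0694]
rack corners (235, 115) [0.6092 0.1381 0.045 ]
rack corners (440, 190) [0.589  0.0468 0.0293]
rack corners (140, 380) [0.4947 0.1693 0.0098]
rack corners (355, 450) [0.474  0.0721 0.008 ]
vise
fixed (200, 110) [ 0.6701 -0.2444  0.0888]
fixed (360, 130) [ 0.6667 -0.3105  0.0939]
fixed (190, 145) [ 0.6533 -0.2404  0.0923]
fixed (350, 170) [ 0.6494 -0.3075  0.0926]
mount far (220, 178) [ 0.638  -0.252   0.1001]
mount far (345, 195) [ 0.6357 -0.3037  0.1013]
mount near (215, 230) [ 0.6156 -0.2513  0.0999]
mount near (340, 250) [ 0.6124 -0.303   0.1001]
jaw (190, 285) [ 0.5939 -0.2445  0.0895]
jaw (260, 300) [ 0.5902 -0.2735  0.0909]
jaw (330, 315) [ 0.5858 -0.3016  0.0948]
plate (190, 365) [ 0.5617 -0.248   0.0821]
plate (300, 380) [ 0.5595 -0.2932  0.0848]
pin (165, 450) [ 0.5247 -0.2397  0.083 ]
pin (165, 480) [ 0.5118 -0.24    0.0852]
pin (163, 510) [ 0.5002 -0.241   0.0798]
pin (162, 520) [ 0.4958 -0.2406  0.0809]
hub (235, 405) [ 0.549  -0.2699  0.0718]
hub (232, 445) [ 0.5313 -0.269   0.0745]
```

```bash
cat > geo.py <<'E'
from h import *
np.set_printoptions(precision=4,suppress=True)
def rect(P,img,xr,yr,zr):
    m=(P[...,0]>xr[0])&(P[...,0]<xr[1])&(P[...,1]>yr[0])&(P[...,1]<yr[1])&(P[...,2]>zr[0])&(P[...,2]<zr[1])
    Q=P[m]; r=cv2.minAreaRect((Q[:,:2]*1000).astype(np.float32)); return len(Q),r,Q.mean(0)
E
python3 - <<'E'
from geo import *
for tag in('top0','side0'):
    c=load(tag);P=cloud(c);im=c['image']
    print(tag)
    print('mount',rect(P,im,(.55,.66),(-.32,-.22),(.097,.106)))
    print('mount far',rect(P,im,(.626,.65),(-.32,-.22),(.097,.106)))
    print('mount near',rect(P,im,(.60,.626),(-.32,-.22),(.097,.106)))
    print('fixed',rect(P,im,(.642,.69),(-.33,-.22),(.085,.0955)))
    print('jaw',rect(P,im,(.57,.605),(-.33,-.22),(.085,.0955)))
    print('fplate',rect(P,im,(.48,.53),(.06,.17),(.066,.08)))
    print('bplate',rect(P,im,(.55,.61),(.03,.17),(.066,.08)))
    print('rack',rect(P,im,(.42,.66),(.0,.22),(.035,.08)))
    print('pin',rect(P,im,(.48,.53),(-.26,-.22),(.06,.1)))
E
```

```text
top0
mount (178, ((625.3235473632812, -277.5352783203125), (60.40414047241211, 36.78308868408203), 87.73760223388672), array([ 0.6256, -0.2772,  0.1008]))
mount far (90, ((636.9768676757812, -278.0838317871094), (60.22779846191406, 13.443495750427246), 87.75022888183594), array([ 0.6374, -0.278 ,  0.1008]))
mount near (88, ((613.5564575195312, -276.6644287109375), (59.80226516723633, 12.981151580810547), 86.24539947509766), array([ 0.6135, -0.2765,  0.1008]))
fixed (228, ((658.6995239257812, -276.3169860839844), (79.80032348632812, 31.668973922729492), 89.50276184082031), array([ 0.6594, -0.2758,  0.0906]))
jaw (166, ((591.0248413085938, -273.1885070800781), (70.21171569824219, 21.456283569335938), 86.10394287109375), array([ 0.591 , -0.273 ,  0.0905]))
fplate (77, ((504.7481384277344, 118.51069641113281), (78.6944808959961, 8.65792179107666), 77.28971862792969), array([0.5051, 0.1221, 0.0731]))
bplate (74, ((580.7543334960938, 94.2405014038086), (69.19038391113281, 8.6176176071167), 77.39449310302734), array([0.5805, 0.0942, 0.0725]))
rack (708, ((543.4873657226562, 108.270446777343
[... 894 characters left out ...]
.4830627441406), (70.68640899658203, 21.823678970336914), 89.62705993652344), array([ 0.5916, -0.269 ,  0.0894]))
fplate (97, ((506.5094909667969, 123.61186218261719), (71.84194946289062, 11.033727645874023), 77.6378402709961), array([0.5057, 0.1251, 0.0713]))
bplate (87, ((581.6270141601562, 96.93089294433594), (69.73487854003906, 10.94617748260498), 76.16854095458984), array([0.5817, 0.0986, 0.0714]))
rack (1008, ((544.38623046875, 109.80441284179688), (99.75601959228516, 122.9981918334961), 77.6558837890625), array([0.5415, 0.1173, 0.0521]))
pin (40, ((511.8838806152344, -238.90679931640625), (12.198784828186035, 35.132198333740234), 86.27440643310547), array([ 0.5116, -0.2371,  0.0794]))
```

```bash
cat >> h.py <<'E'
def tgt(tip_dir_z, xdir):
    z=np.array(tip_dir_z,float);z/=np.linalg.norm(z);x=np.array(xdir,float);x-=z*(x@z);x/=np.linalg.norm(x)
    return np.column_stack([x,np.cross(z,x),z])
def rel(p,Rm,s=None,p0=None,R0=None):
    s=s or manip.observe()
    R0=R.from_quat(s['orientation']).as_matrix() if R0 is None else R0; p0=s['eef_pos'] if p0 is None else p0
    return (R0.T@(np.array(p)-p0)).round(4), np.degrees(R.from_matrix(R0.T@Rm).as_rotvec()).round(2)
E
python3 - <<'E'
from h import *
s=manip.observe();R0=R.from_quat(s['orientation']).as_matrix();print(R0.round(3))
t=np.radians(15);X=np.array([.999,-.047,0]);Y=np.array([.047,.999,0])
zd=X*np.sin(t)+np.array([0,0,-np.cos(t)])
pin=np.array([.512,-.241,.0775])-.005*X
for sg in(1,-1):
    Rm=tgt(zd,sg*Y)
    print(sg,rel(pin+.015*zd-.12*zd,Rm))
E
```

```text
[[-0.426  0.904 -0.001]
 [ 0.904  0.426  0.002]
 [ 0.002 -0.    -1.   ]]
1 (array([0.2031, 0.3318, 0.043 ]), array([-14.73,  -3.76,  27.76]))
-1 (array([0.2031, 0.3318, 0.043 ]), array([   5.09,  -19.91, -150.93]))
```

Run:
```python
from geo import *
c=load('top0');P=cloud(c)
for u,v in((442,200),(442,280),(480,160),(475,250),(313,260),(313,290),(397,193)): print(u,v,P[v,u])
```

```text
442 200 [ 0.5856 -0.5757  0.0041]
442 280 [ 0.3419 -0.5683  0.0232]
480 160 [ 0.652  -0.5723  0.2188]
475 250 [ 0.42   -0.5688  0.1977]
313 260 [ 0.3597 -0.1853  0.0411]
313 290 [ 0.2739 -0.1984 -0.0042]
397 193 [ 0.5751 -0.409   0.0803]
```

Request:
{"method": "apply_moves", "body": {"motion": [[[-1,0.034,0.055,0,-2.5,-0.6,4.6],[-1,0.068,0.11,0,-5,-1.2,9.2],[-1,0.102,0.166,0,-7.4,-1.9,13.9],[-1,0.135,0.221,0,-9.8,-2.5,18.5],[-1,0.169,0.276,0.02,-12.2,-3.1,23.1],[-1,0.203,0.332,0.043,-14.7,-3.8,27.8],[-1,0.203,0.332,0.043,-14.7,-3.8,27.8],[-1,0.203,0.332,0.043,-14.7,-3.8,27.8]]]}}

```text
time: 1.1
eef_pos: [0.4802, -0.2385, 0.1786]
orientation: [0.716, 0.685, 0.089, 0.094]
wrist_force: [0.5, -1.6, 1.3]
opening: 1.001
```

Run:
```python
from geo import *
c=snap('side','side1');c=snap('top','top1')
crop('side1',200,20,400,180,4,'s1');crop('top1',270,120,430,260,5,'t1')
s=manip.observe();print(s['time'],s['eef_pos'],s['q'],s['wrist_force']);print(R.from_quat(s['orientation']).as_matrix().round(3))
t=np.radians(15);X=np.array([.999,-.047,0]);Y=np.array([.047,.999,0])
zd=X*np.sin(t)+np.array([0,0,-np.cos(t)])
pin=np.array([.512,-.241,.0775])-.005*X
print(rel(pin+.015*zd,tgt(zd,Y)))
```

```text
1.2 [ 0.4803 -0.2401  0.1796] [-0.1811  0.1629 -0.4307 -0.0491 -0.7176 -1.4038] [0.7054 0.7977 0.828 ]
[[ 0.047  0.965  0.259]
 [ 0.999 -0.045 -0.015]
 [-0.002  0.259 -0.966]]
(array([ 0.0009, -0.0006,  0.1205]), array([0.02, 0.14, 0.02]))
```

View pics/s1.png

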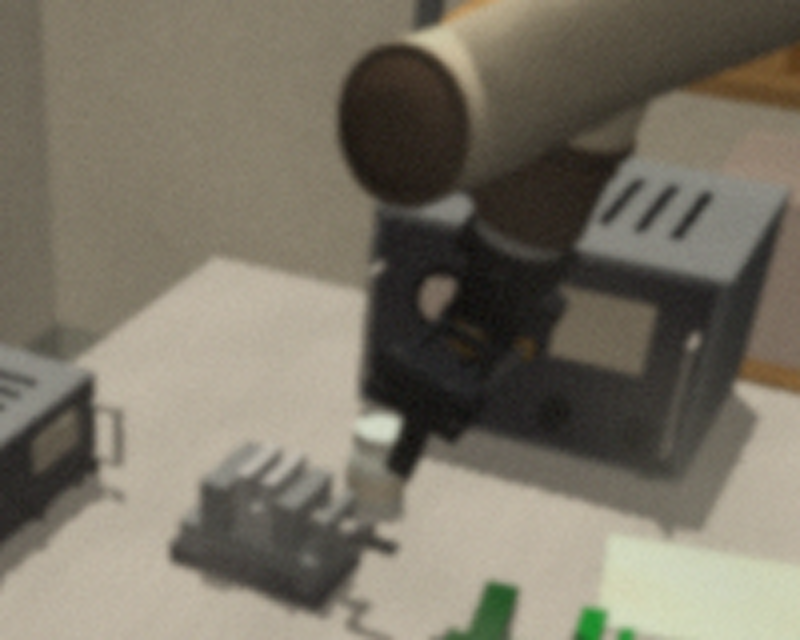

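View pics/t1.png

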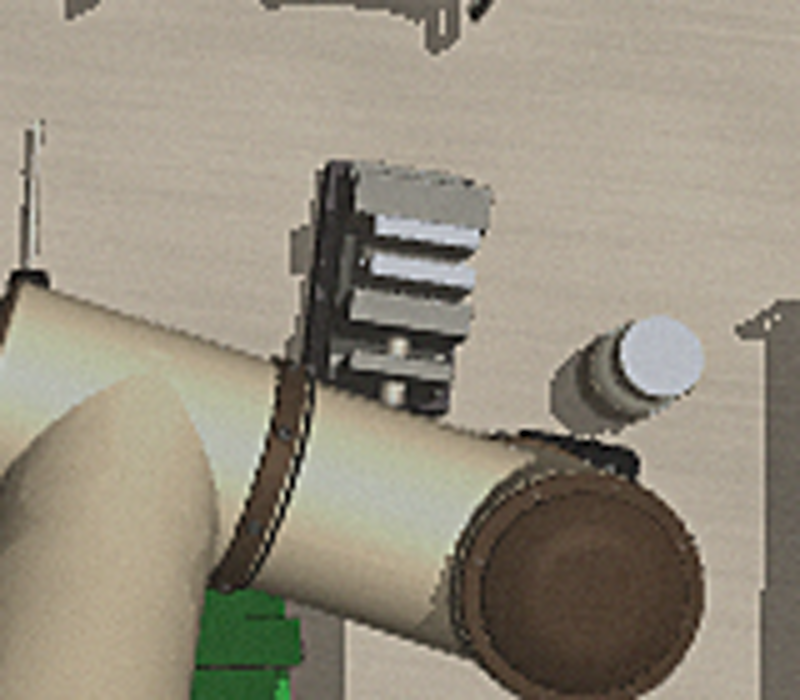

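Request:
{"method": "apply_moves", "body": {"motion": [[[-1,0.001,0,0.045,0,0,0],[-1,0.001,0,0.09,0,0,0],[-1,0.001,-0.001,0.11,0,0,0],[-1,0.001,-0.001,0.12,0,0,0],[-1,0.001,-0.001,0.12,0,0,0]]]}}

```text
time: 1.82
eef_pos: [0.5104, -0.2415, 0.0634]
orientation: [0.718, 0.684, 0.089, 0.095]
wrist_force: [0.4, 0.6, 0.5]
opening: 1.003
```

Run:
```python
from geo import *
c=snap('side','side2')
crop('side2',230,90,330,180,7,'s2')
s=manip.observe();print(s['time'],s['eef_pos'],s['q'],s['wrist_force'])
```

```text
1.875 [ 0.5108 -0.2414  0.0641] [-0.1721  0.3632 -0.5037 -0.0692 -0.443  -1.388 ] [-0.0525 -0.466   0.8053]
```

View pics/s2.png

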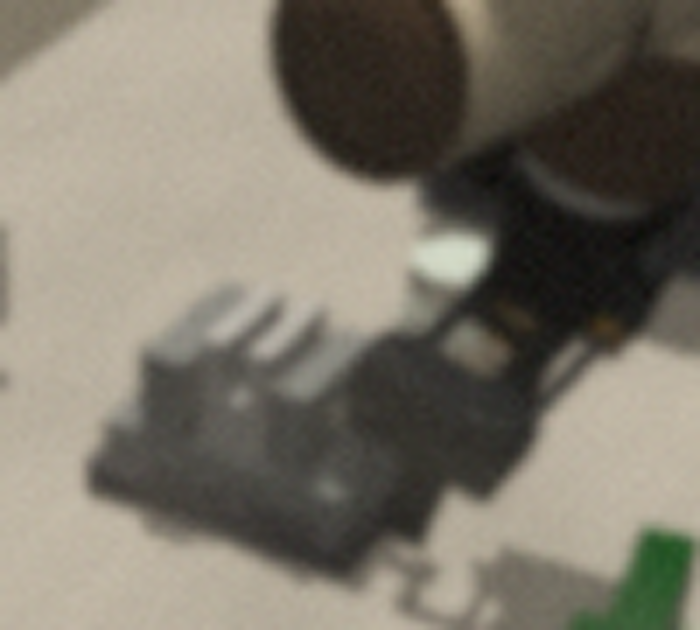

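Request:
{"method": "apply_moves", "body": {"motion": [[[0,0,0,0,0,0,0],[0.5,0,0,0,0,0,0],[1,0,0,0,0,0,0],[1,0,0,0,0,0,0],[1,0,0,0,0,0,0],[1,0,0,0,0,0,0]]]}}

```text
time: 2.62
eef_pos: [0.5105, -0.2407, 0.0634]
orientation: [0.717, 0.684, 0.089, 0.095]
wrist_force: [0.5, -0.3, -0.0]
opening: 0.397
```

Run:
```python
from geo import *
c=snap('side','side3')
crop('side3',230,90,330,180,7,'s3')
s=manip.observe();print(s['time'],s['eef_pos'],s['q'],s['wrist_force'],s['opening'])
R0=R.from_quat(s['orientation']).as_matrix()
X=np.array([.999,-.047,0]);Y=np.array([.047,.999,0]);Z=np.array([0,0,1])
q0=1.29
for q in [1.29,1.5,1.75,2.,2.25,2.5,2.75,3,3.25,3.5,3.75,4,4.25,4.4,4.5,4.6,4.65,4.7]:
    f=lambda q:.032*(np.cos(q-.785)*Y+np.sin(q-.785)*Z)
    print(q,(R0.T@(f(q)-f(q0))).round(4))
```

```text
2.675 [ 0.5105 -0.2407  0.0633] [-0.1709  0.3639 -0.5047 -0.0694 -0.4425 -1.3881] [-0.5255  0.3795  1.0497] 0.35550462840857555
1.29 [0. 0. 0.]
1.5 [-0.0039  0.0014 -0.0053]
1.75 [-0.0098  0.0028 -0.0104]
2.0 [-0.0169  0.0038 -0.014 ]
2.25 [-0.0247  0.0042 -0.0157]
2.5 [-0.0326  0.0042 -0.0156]
2.75 [-0.0403  0.0036 -0.0135]
3 [-0.0473  0.0026 -0.0096]
3.25 [-0.053   0.0012 -0.0043]
3.5 [-0.0571 -0.0006  0.0023]
3.75 [-0.0595 -0.0026  0.0097]
4 [-0.0599 -0.0046  0.0174]
4.25 [-0.0583 -0.0067  0.0249]
4.4 [-0.0564 -0.0078  0.0292]
4.5 [-0.0548 -0.0085  0.0318]
4.6 [-0.0529 -0.0092  0.0344]
4.65 [-0.0519 -0.0095  0.0355]
4.7 [-0.0508 -0.0098  0.0367]
```

View pics/s3.png

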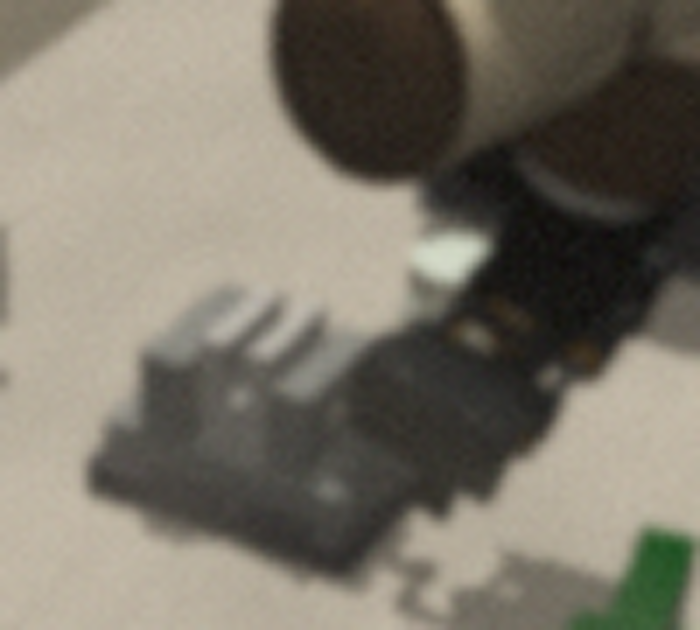

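Request:
{"method": "apply_moves", "body": {"motion": [[[1,0,0,0,0,0,0],[1,0,0,0,0,0,0],[1,0,0,0,0,0,0],[1,0,0,0,0,0,0],[1,0,0,0,0,0,0]]]}}

```text
time: 3.3
eef_pos: [0.5105, -0.2404, 0.0633]
orientation: [0.717, 0.684, 0.089, 0.095]
wrist_force: [0.5, 4.2, -0.2]
opening: 0.128
```

Run:
```python
from geo import *
s=manip.observe();print(s['time'],s['eef_pos'],s['q'],s['wrist_force'],s['opening'])
```

```text
3.3 [ 0.5105 -0.2404  0.0633] [-0.1705  0.3638 -0.5048 -0.0699 -0.4427 -1.3882] [ 0.5316  4.1734 -0.1885] 0.12753528304639555
```

Request:
{"method": "apply_moves", "body": {"motion": [[[1,-0.0039,0.0014,-0.0053,0,0,0],[1,-0.0098,0.0028,-0.0104,0,0,0],[1,-0.0169,0.0038,-0.014,0,0,0],[1,-0.0247,0.0042,-0.0157,0,0,0],[1,-0.0326,0.0042,-0.0156,0,0,0],[1,-0.0403,0.0036,-0.0135,0,0,0],[1,-0.0473,0.0026,-0.0096,0,0,0],[1,-0.0473,0.0026,-0.0096,0,0,0]]]}}

```text
time: 4.3
eef_pos: [0.5081, -0.2889, 0.0728]
orientation: [0.718, 0.684, 0.089, 0.095]
wrist_force: [0.1, -2.2, -2.5]
opening: 0.132
```

Run:
```python
from geo import *
c=snap('side','side4')
crop('side4',230,90,330,180,7,'s4')
s=manip.observe();print(s['time'],s['eef_pos'],s['q'],s['wrist_force'],s['opening'])
R0=R.from_quat(s['orientation']).as_matrix();print(R0.round(3))
X=np.array([.999,-.047,0]);Y=np.array([.047,.999,0]);Z=np.array([0,0,1])
for q in [3,3.25,3.5,3.75,4,4.25,4.4,4.5,4.6,4.65,4.7]:
    f=lambda q:.032*(np.cos(q-.785)*Y+np.sin(q-.785)*Z)
    print(q,(R0.T@(f(q)-f(3))).round(4))
```

```text
4.35 [ 0.5081 -0.2889  0.0728] [-0.2713  0.3804 -0.4246 -0.1113 -0.5121 -1.2574] [ 0.2678 -3.1174 -3.2185] 0.1267101184764371
[[ 0.048  0.965  0.259]
 [ 0.999 -0.046 -0.015]
 [-0.003  0.259 -0.966]]
3 [0. 0. 0.]
3.25 [-0.0057 -0.0014  0.0054]
3.5 [-0.0099 -0.0032  0.012 ]
3.75 [-0.0122 -0.0052  0.0193]
4 [-0.0126 -0.0072  0.027 ]
4.25 [-0.011  -0.0093  0.0346]
4.4 [-0.0091 -0.0104  0.0388]
4.5 [-0.0075 -0.0111  0.0415]
4.6 [-0.0057 -0.0118  0.044 ]
4.65 [-0.0046 -0.0121  0.0452]
4.7 [-0.0035 -0.0124  0.0463]
```

View pics/s4.png

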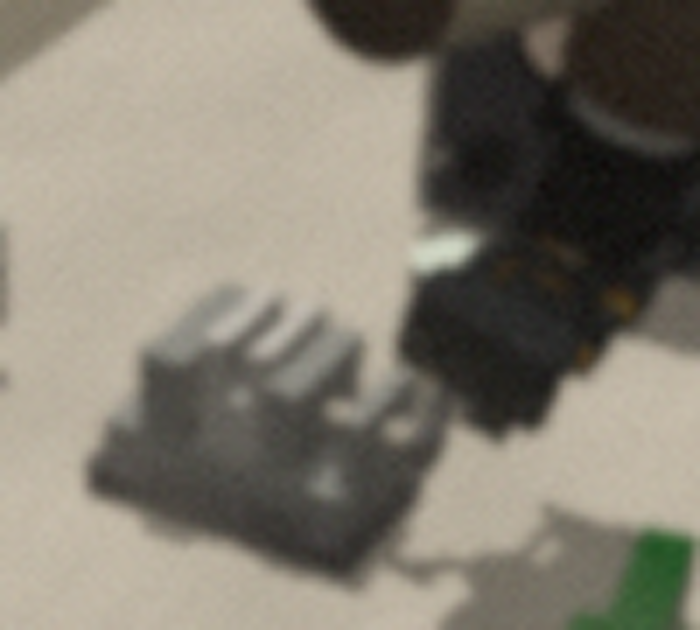

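Request:
{"method": "apply_moves", "body": {"motion": [[[1,-0.0057,-0.0014,0.0054,0,0,0],[1,-0.0099,-0.0032,0.012,0,0,0],[1,-0.0122,-0.0052,0.0193,0,0,0],[1,-0.0126,-0.0072,0.027,0,0,0],[1,-0.011,-0.0093,0.0346,0,0,0],[1,-0.011,-0.0093,0.0346,0,0,0]]]}}

```text
time: 5.1
eef_pos: [0.5076, -0.2982, 0.0365]
orientation: [0.717, 0.684, 0.089, 0.095]
wrist_force: [0.2, 4.8, -0.4]
opening: 0.122
```

Run:
```python
from geo import *
c=snap('side','side5')
crop('side5',230,90,330,180,7,'s5')
s=manip.observe();print(s['time'],s['eef_pos'],s['q'],s['wrist_force'],s['opening'])
R0=R.from_quat(s['orientation']).as_matrix();print(R0.round(3))
X=np.array([.999,-.047,0]);Y=np.array([.047,.999,0]);Z=np.array([0,0,1])
for q in [4.25,4.4,4.5,4.55,4.6,4.65,4.7]:
    f=lambda q:.032*(np.cos(q-.785)*Y+np.sin(q-.785)*Z)
    print(q,(R0.T@(f(q)-f(4.25))).round(4))
```

```text
5.15 [ 0.5076 -0.2982  0.0365] [-0.2921  0.4432 -0.4321 -0.1426 -0.4453 -1.2049] [ 1.7876  4.6062 -1.6169] 0.12470029839263841
[[ 0.047  0.965  0.258]
 [ 0.999 -0.045 -0.014]
 [-0.001  0.258 -0.966]]
4.25 [0. 0. 0.]
4.4 [ 0.0019 -0.0011  0.0043]
4.5 [ 0.0035 -0.0019  0.0069]
4.55 [ 0.0044 -0.0022  0.0082]
4.6 [ 0.0053 -0.0025  0.0094]
4.65 [ 0.0064 -0.0028  0.0106]
4.7 [ 0.0075 -0.0031  0.0118]
```

View pics/s5.png

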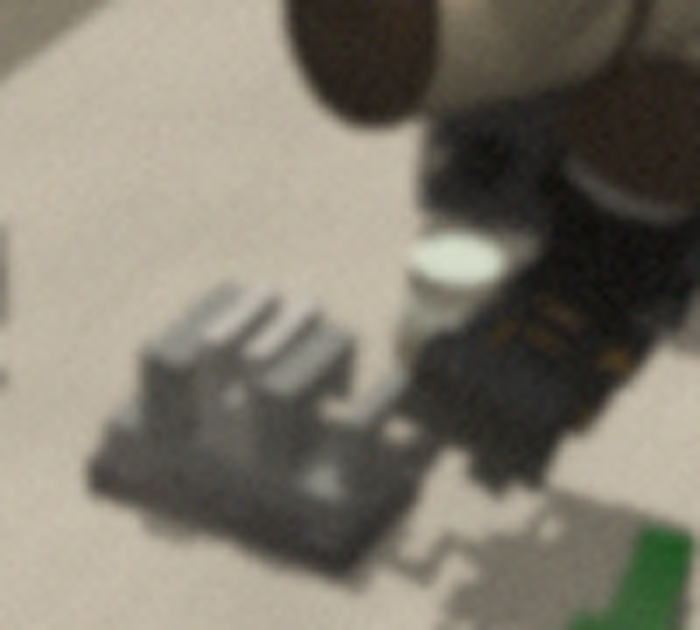

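Request:
{"method": "apply_moves", "body": {"motion": [[[1,0.0019,-0.0011,0.0043,0,0,0],[1,0.0035,-0.0019,0.0069,0,0,0],[1,0.0044,-0.0022,0.0082,0,0,0],[1,0.0044,-0.0022,0.0082,0,0,0]]]}}

```text
time: 5.65
eef_pos: [0.5079, -0.2952, 0.0303]
orientation: [0.717, 0.684, 0.089, 0.096]
wrist_force: [-5.2, 2.5, 11.0]
opening: 0.122
```

Run:
```python
from geo import *
c=snap('side','side6');c=snap('top','top6')
crop('side6',230,90,330,180,7,'s6')
s=manip.observe();print(s['time'],s['eef_pos'],s['wrist_force'],s['opening'])
for tag in('top6','side6'):
    c=load(tag);P=cloud(c);im=c['image']
    print(tag)
    for n,a in dict(far=((.628,.65),(-.32,-.22),(.097,.106)),near=((.60,.628),(-.32,-.22),(.097,.106)),fixed=((.642,.69),(-.33,-.22),(.085,.0955)),jaw=((.57,.612),(-.33,-.22),(.085,.0955))).items():
        try: print(n,rect(P,im,*a))
        except Exception as e: print(n,'none')
```

```text
5.75 [ 0.5079 -0.2952  0.0303] [-4.6909  3.9485 11.2059] 0.12910558036683653
top6
far (87, ((640.6030883789062, -277.6688232421875), (59.952842712402344, 13.294386863708496), 87.44766235351562), array([ 0.6404, -0.2788,  0.1006]))
near (86, ((616.2988891601562, -276.23052978515625), (59.0382194519043, 12.438124656677246), 86.19786834716797), array([ 0.6164, -0.2765,  0.1009]))
fixed (205, ((657.9035034179688, -276.6009826660156), (79.65665435791016, 31.119680404663086), 87.1317367553711), array([ 0.6606, -0.275 ,  0.0905]))
jaw (176, ((601.3680419921875, -273.4468994140625), (69.77149200439453, 21.4317569732666), 87.6955795288086), array([ 0.6008, -0.2737,  0.0904]))
side6
far (37, ((642.047607421875, -277.2369689941406), (14.517145156860352, 60.53486633300781), 0.6425909399986267), array([ 0.6416, -0.2743,  0.0996]))
near (43, ((617.8306884765625, -274.3045959472656), (63.79413604736328, 14.344597816467285), 89.1906967163086), array([ 0.6172, -0.2734,  0.0997]))
fixed (75, ((657.5224609375, -274.6286315917969), (84.6170425415039, 31.049623489379883), 86.19715118408203), array([ 0.6622, -0.2665,  0.0897]))
jaw (82, ((601.1480712890625, -272.1123962402344), (20.975278854370117, 70.96397399902344), 0.2041776478290558), array([ 0.6014, -0.2713,  0.0895]))
```

View pics/s6.png

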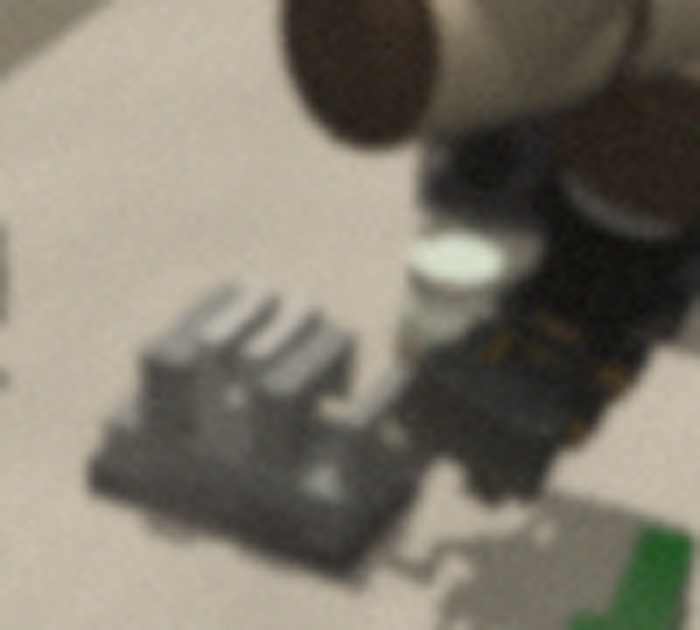

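Request:
{"method": "apply_moves", "body": {"motion": [[[1,0.001,-0.0004,0.0015,0,0,0],[1,0.002,-0.0008,0.003,0,0,0],[1,0.003,-0.001,0.004,0,0,0],[1,0.003,-0.001,0.004,0,0,0]]]}}

```text
time: 6.25
eef_pos: [0.5081, -0.2933, 0.0276]
orientation: [0.717, 0.684, 0.089, 0.097]
wrist_force: [-9.0, -0.7, 18.5]
opening: 0.124
```

Run:
```python
from geo import *
s=manip.observe();print(s['time'],s['eef_pos'],s['wrist_force'],s['opening'])
```

```text
6.25 [ 0.5081 -0.2933  0.0276] [-8.954  -0.7223 18.5123] 0.12398199903792999
```

Request:
{"method": "apply_moves", "body": {"motion": [[[-0.3,0,0,0,0,0,0],[-0.3,0,0,0,0,0,0],[-0.3,0,0,0,0,0,0],[-0.3,0,0,0,0,0,0]]]}}

```text
time: 6.75
eef_pos: [0.5084, -0.2916, 0.0247]
orientation: [0.717, 0.684, 0.089, 0.095]
wrist_force: [-0.6, -0.1, -0.1]
opening: 0.494
```

Request:
{"method": "apply_moves", "body": {"motion": [[[-0.3,0,0,-0.04,0,0,0],[-0.3,0,0,-0.09,0,0,0],[-0.3,0,0,-0.15,0,0,0],[-0.3,0,0,-0.2,0,0,0],[-0.3,0,0,-0.2,0,0,0]]]}}

```text
time: 7.38
eef_pos: [0.4581, -0.2895, 0.2233]
orientation: [0.717, 0.684, 0.092, 0.1]
wrist_force: [0.5, -0.4, -1.0]
opening: 0.651
```

Run:
```python
from geo import *
c=snap('side','side7');
crop('side7',230,90,330,180,7,'s7')
s=manip.observe();print(s['time'],s['eef_pos'],s['wrist_force'],s['opening'],s['q'])
P=cloud(c)
m=(P[...,0]>.48)&(P[...,0]<.528)&(P[...,1]>-.32)&(P[...,1]<-.2)&(P[...,2]>.02)&(P[...,2]<.1)
Q=P[m];print(len(Q),Q.mean(0),Q.min(0),Q.max(0))
```

```text
7.425 [ 0.457  -0.2888  0.2203] [-0.6858 -0.2329 -1.0465] 0.651813323823141 [-0.3019  0.1325 -0.3417 -0.0852 -0.8388 -1.2672]
36 [ 0.5091 -0.2923  0.0486] [ 0.4921 -0.3015  0.0424] [ 0.5276 -0.2774  0.0573]
```

View pics/s7.png

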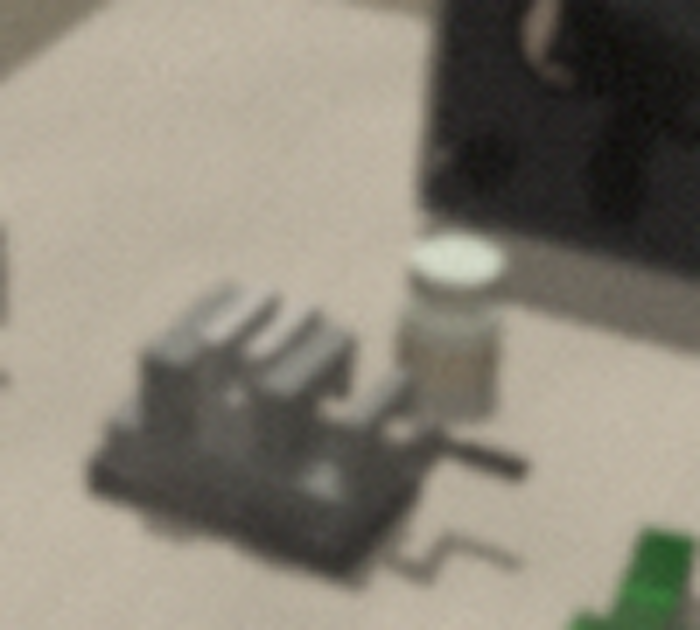

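```bash
cat > kin.py <<'E'
import numpy as np
from scipy.spatial.transform import Rotation as R
from scipy.optimize import least_squares
D=[([-.8714,.38546,.00679,-.00046,-1.19398,-.25861],[.26646,-.56477,.22159]),
([-.1811,.1629,-.4307,-.0491,-.7176,-1.4038],[.4803,-.2401,.1796]),
([-.1721,.3632,-.5037,-.0692,-.443,-1.388],[.5108,-.2414,.0641]),
([-.2713,.3804,-.4246,-.1113,-.5121,-1.2574],[.5081,-.2889,.0728]),
([-.2921,.4432,-.4321,-.1426,-.4453,-1.2049],[.5076,-.2982,.0365]),
([-.3019,.1325,-.3417,-.0852,-.8388,-1.2672],[.457,-.2888,.2203])]
e=lambda ax,a:R.from_euler(ax,a).as_matrix()
S4=1;S6=1
def fk(q,k,s4=None,s6=None):
    a1,b1,d1,a2,L2,L3,a3,L6,b4=k
    s4=S4 if s4 is None else s4; s6=S6 if s6 is None else s6
    R1=e('z',q[0]);R2=R1@e('y',q[1]);R3=R2@e('y',-q[2]);R4=R3@e('x',s4*q[3]);R5=R4@e('y',-q[4]);R6=R5@e('x',s6*q[5])
    p=R1@[a1,b1,d1]+R2@[a2,0,L2]+R3@[L3,0,a3]+R4@[0,b4,0]+R5@[L6,0,0]
    return p,R6
E
python3 - <<'E'
import kin;from kin import *
np.set_printoptions(precision=4,suppress=True)
Rs=R.from_quat([.535495551,.844537512,.000482,-.00082]).as_matrix()
R2=np.array([[0.047,.965,.259],[.999,-.045,-.015],[-.002,.259,-.966]])
for s4 in(1,-1):
  for s6 in(1,-1):
    f=lambda k:np.concatenate([fk(q,k,s4,s6)[0]-p for q,p in D]+[1e-4*(k-np.array([0,0,.3,0,.4,.4,0,.2,0]))])
    r=least_squares(f,[0,0,.3,0,.4,.4,0,.2,0]);print(s4,s6,r.x,np.abs(f(r.x)[:18]).max())
    A=fk(D[0][0],r.x,s4,s6)[1].T@Rs; B=fk(D[1][0],r.x,s4,s6)[1].T@R2
    print(np.degrees(R.from_matrix(A@B.T).magnitude()))
E
```

```text
1 1 [ 0.0891 -0.1027 -0.1802  0.084   0.2657  0.298   0.1682 -0.1392 -0.0499] 0.007453164688235606
135.4714051451626
1 -1 [ 0.0891 -0.1027 -0.1802  0.084   0.2657  0.298   0.1682 -0.1392 -0.0499] 0.007453164688235606
5.598454777720833
-1 1 [ 0.0001 -0.      0.1604  0.0002  0.5646  0.4216  0.0002  0.3061 -0.1598] 5.4350642616385336e-05
131.22764331268726
-1 -1 [ 0.0001 -0.      0.1604  0.0002  0.5646  0.4216  0.0002  0.3061 -0.1598] 5.4350642616385336e-05
0.002226948273263052
```

```bash
cat >> kin.py <<'E'
S4=-1;S6=-1
K=np.array([0.0001,0,.1604,.0002,.5646,.4216,.0002,.3061,-.1598])
_Rs=R.from_quat([.535495551,.844537512,.000482,-.00082]).as_matrix()
C=fk(D[0][0],K)[1].T@_Rs
lo=np.array([-3.14,-1.21,-1.07,-3.16,-2.99,-3.1]);hi=np.array([3.14,2.06,1.41,2.05,-.16,3.1])
def fkt(q):
    p,r=fk(q,K);return p,r@C
def iks(p,Rm,n=40,seeds=()):
    rng=np.random.default_rng(0);out=[]
    def f(q):
        pp,rr=fkt(q);return np.concatenate([(pp-p)*5,R.from_matrix(rr.T@Rm).as_rotvec()])
    for s in list(seeds)+[rng.uniform(lo,hi) for _ in range(n)]:
        r=least_squares(f,np.clip(s,lo+1e-6,hi-1e-6),bounds=(lo,hi))
        if r.cost<1e-8 and not any(np.abs(r.x-o).max()<.02 for o in out): out.append(r.x)
    return out
def best(p,Rm,seed):
    o=iks(p,Rm,0,[seed]); return o[0] if o else None
E
cat > t.py <<'E'
from kin import *; from h import tgt
np.set_printoptions(precision=2,suppress=True)
Xr=np.array([.976,-.216,0]);Yr=np.array([.216,.976,0]);Xv=np.array([.999,-.047,0]);Yv=np.array([.047,.999,0]);Z=np.array([0,0,1.])
slot=np.array([.6285,-.277,.1])
pl=np.array([.505,.118,.054])
for sg in(-1,1):
  for phi in (0,20,30,40,50):
    f=np.radians(phi)
    zg=-Z*np.cos(f)+Yr*np.sin(f)   # pointing down and left
    zf=-Yv*np.cos(f)-Z*np.sin(f)
    gp=pl+[0,0,.005]
    G=iks(gp+.017*zg,tgt(zg,sg*Xr),25); 
    F=iks(slot+[0,0,.02+.04]+.017*zf,tgt(zf,sg*Xv),25)
    print(sg,phi);print(' G',*G,sep='\n   ');print(' F',*F,sep='\n   ')
E
python3 t.py
```

```text
-1 0
 G
   [ 0.54  0.42 -0.48 -0.   -0.68 -0.76]
 F
   [ 0.04  0.82 -0.58  1.49 -1.59 -1.4 ]
-1 20
 G
   [ 0.34  0.39 -0.39 -0.49 -0.66 -0.18]
 F
   [ 0.04  0.67 -0.56  1.37 -1.27 -1.21]
-1 30
 G
   [ 0.2   0.41 -0.34 -0.75 -0.74  0.13]
 F
   [ 0.03  0.61 -0.53  1.26 -1.13 -1.09]
-1 40
 G
   [ 0.06  0.45 -0.31 -0.96 -0.85  0.4 ]
 F
   [ 0.02  0.56 -0.48  1.12 -1.01 -0.94]
-1 50
 G
   [-0.07  0.52 -0.3  -1.13 -0.99  0.63]
 F
   [ 0.01  0.53 -0.41  0.93 -0.93 -0.75]
1 0
 G
   [ 0.54  0.42 -0.48  0.   -0.68  2.38]
 F
   [ 0.04  0.82 -0.58  1.49 -1.59  1.75]
1 20
 G
   [ 0.34  0.39 -0.39 -0.49 -0.66  2.96]
 F
   [ 0.04  0.67 -0.56  1.37 -1.27  1.93]
1 30
 G
   [ 0.2   0.41 -0.34 -0.75 -0.74 -3.01]
 F
   [ 0.03  0.61 -0.53  1.26 -1.13  2.05]
1 40
 G
   [ 0.06  0.45 -0.31 -0.96 -0.85 -2.74]
 F
   [ 0.02  0.56 -0.48  1.12 -1.01  2.2 ]
1 50
 G
   [-0.07  0.52 -0.3  -1.13 -0.99 -2.51]
 F
   [ 0.01  0.53 -0.41  0.93 -0.93  2.39]
```

```bash
cat >> kin.py <<'E'
def joints(q):
    a1,b1,d1,a2,L2,L3,a3,L6,b4=K
    R1=e('z',q[0]);R2=R1@e('y',q[1]);R3=R2@e('y',-q[2]);R4=R3@e('x',-q[3]);R5=R4@e('y',-q[4])
    p1=R1@[a1,b1,d1];p2=p1+R2@[a2,0,L2];p3=p2+R3@[L3,0,a3];p4=p3+R4@[0,b4,0];p5=p4+R5@[L6,0,0]
    return np.array([p2,p3,p4,p5])
E
python3 - <<'E'
from kin import *
np.set_printoptions(precision=3,suppress=True)
for q in([0.04,0.82,-0.58,1.49,-1.59,-1.4],[.04,.67,-.56,1.37,-1.27,-1.21],[.03,.61,-.53,1.26,-1.13,-1.09],[.54,.42,-.48,0,-.68,-.76],[.34,.39,-.39,-.49,-.66,-.18],[-.2921,.4432,-.4321,-.1426,-.4453,-1.2049]): print(joints(q))
E
```

```text
[[ 0.413  0.017  0.545]
 [ 0.485  0.019  0.13 ]
 [ 0.642  0.013  0.157]
 [ 0.629 -0.293  0.159]]
[[ 0.351  0.014  0.603]
 [ 0.492  0.02   0.206]
 [ 0.64  -0.006  0.258]
 [ 0.627 -0.294  0.153]]
[[ 0.324  0.01   0.623]
 [ 0.5    0.015  0.24 ]
 [ 0.639 -0.03   0.304]
 [ 0.625 -0.294  0.15 ]]
[[0.198 0.119 0.676]
 [0.423 0.253 0.346]
 [0.505 0.116 0.346]
 [0.502 0.115 0.04 ]]
[[0.203 0.072 0.683]
 [0.485 0.172 0.386]
 [0.482 0.021 0.333]
 [0.505 0.123 0.045]]
[[ 0.232 -0.07   0.67 ]
 [ 0.491 -0.148  0.347]
 [ 0.429 -0.294  0.332]
 [ 0.508 -0.298  0.037]]
```

Run:
```python
from geo import *
c=snap('top','top8');P=cloud(c).reshape(-1,3)
print(R.from_quat(manip.observe()['orientation']).as_matrix().round(3), manip.observe()['eef_pos'])
O=np.array([.5435,.1083]);X=np.array([.976,-.216]);Y=np.array([.216,.976])
d=P[:,:2]-O;a=d@X;b=d@Y
print('rows rackx, cols racky -60..60 step10')
for x in np.arange(-.085,.09,.01):
    print(int(x*1000),[int(1000*np.median(P[m,2])) if (m:=(abs(a-x)<.005)&(abs(b-y)<.005)).any() else None for y in np.arange(-.06,.061,.01)])
im=c['image']
for n,aa in dict(fp=((.48,.53),(.06,.17),(.067,.08)),bp=((.55,.61),(.03,.17),(.067,.08))).items(): print(n,rect(cloud(c),im,*aa))
crop('top8',180,120,420,260,3,'t8')
```

```text
[[ 0.048  0.964  0.26 ]
 [ 0.999 -0.046 -0.014]
 [-0.002  0.26  -0.966]] [ 0.4562 -0.2884  0.2182]
rows rackx, cols racky -60..60 step10
-85 [0, 0, 0, -1, 0, 0, 1, 1, 1, 0, 1, 0, 0]
-75 [1, -1, 1, -1, 1, 0, 0, 0, 2, 0, 0, 0, 1]
-65 [1, 3, 10, 5, 6, 3, 5, 4, 6, 6, 3, 1, 1]
-55 [1, 12, 47, 47, 10, 9, 7, 8, 9, 19, 46, 42, 0]
-45 [0, 11, 47, 61, 22, 40, 11, 42, 36, 39, 50, 46, 0]
-35 [0, 14, 48, 64, 74, 72, 73, 73, 72, 74, 63, 46, 0]
-25 [0, 12, 47, 46, 8, 8, 8, 8, 10, 30, 46, 47, -2]
-15 [0, 16, 48, 47, 9, 9, 8, 8, 7, 22, 47, 47, 0]
-5 [0, 15, 48, 48, 8, 8, 8, 9, 7, 24, 46, 48, 0]
4 [1, 22, 48, 47, 7, 7, 7, 9, 9, 20, 47, 46, 1]
14 [0, 22, 48, 46, 7, 7, 7, 8, 9, 24, 47, 46, 1]
24 [0, 12, 47, 46, 8, 8, 9, 10, 8, 24, 48, 45, 1]
34 [0, 28, 50, 61, 43, 43, 38, 47, 49, 44, 49, 47, 1]
44 [0, 14, 47, 72, 72, 72, 72, 70, 72, 68, 50, 47, 2]
54 [0, 28, 46, 48, 5, 6, 10, 11, 9, 43, 47, 44, 1]
64 [0, 4, None, 7, 7, 2, 7, 7, 5, 5, 0, None, 0]
74 [0, 1, 1, 1, 1, 1, 0, 0, 2, 0, 3, 2, 1]
84 [0, 0, 2, 0, 0, 0, 1, 1, 0, 1, 1, 1, 2]
fp (75, ((505.35516357421875, 122.27033233642578), (70.0501480102539, 8.430057525634766), 76.79640197753906), array([0.5052, 0.1225, 0.0733]))
bp (70, ((581.2401123046875, 95.05174255371094), (70.39192199707031, 8.855990409851074), 77.15843963623047), array([0.5807, 0.0952, 0.0733]))
```

View pics/t8.png

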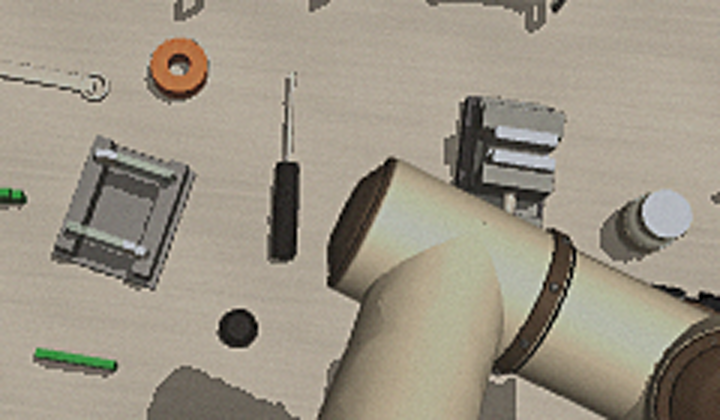

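```bash
cat > plan.py <<'E'
from kin import *; from h import *
np.set_printoptions(precision=3,suppress=True)
az=np.radians(-12.8);Xr=np.array([np.cos(az),np.sin(az),0]);Yr=np.array([-Xr[1],Xr[0],0]);Z=np.array([0,0,1.])
av=np.radians(-2.7);Xv=np.array([np.cos(av),np.sin(av),0]);Yv=np.array([-Xv[1],Xv[0],0])
f=np.radians(30)
zg=-Z*np.cos(f)+Yr*np.sin(f); zf=-Yv*np.cos(f)-Z*np.sin(f)
Rg=tgt(zg,-Xr);Rf=tgt(zf,-Xv)
pc=np.array([.505,.1177,.054]);g=pc+[0,0,.006]
def path(p,Rm,n=8):
    s=manip.observe();q=s['q'];p0=s['eef_pos'];R0=R.from_quat(s['orientation']).as_matrix()
    sh,rv=rel(p,Rm,s);print('shift',sh,'turn',rv)
    for k in range(1,n+1):
        t=k/n;qq=best(p0+R0@sh*t,R0@R.from_rotvec(np.radians(rv)*t).as_matrix(),q)
        print(t,qq,None if qq is None else joints(qq)[1:3].round(2).tolist()); q=qq if qq is not None else q
E
python3 - <<'E'
from plan import *
path(g+.017*zg-.10*zg,Rg)
E
```

```text
shift [ 0.367 -0.001  0.088] turn [-12.49  30.8  -73.97]
0.125 [-0.252  0.118 -0.368 -0.168 -0.825 -1.098] [[0.43, -0.11, 0.52], [0.37, -0.26, 0.5]]
0.25 [-0.202  0.112 -0.383 -0.25  -0.821 -0.926] [[0.43, -0.09, 0.52], [0.38, -0.24, 0.49]]
0.375 [-0.152  0.115 -0.39  -0.331 -0.823 -0.755] [[0.43, -0.07, 0.52], [0.38, -0.21, 0.47]]
0.5 [-0.101  0.127 -0.389 -0.407 -0.832 -0.587] [[0.44, -0.04, 0.51], [0.39, -0.19, 0.46]]
0.625 [-0.048  0.149 -0.381 -0.477 -0.845 -0.422] [[0.45, -0.02, 0.51], [0.4, -0.16, 0.44]]
0.75 [ 0.007  0.18  -0.365 -0.54  -0.863 -0.264] [[0.46, 0.0, 0.5], [0.42, -0.13, 0.43]]
0.875 [ 0.064  0.218 -0.342 -0.593 -0.885 -0.112] [[0.48, 0.03, 0.49], [0.44, -0.1, 0.41]]
1.0 [ 0.124  0.263 -0.311 -0.637 -0.911  0.031] [[0.5, 0.06, 0.48], [0.46, -0.07, 0.4]]
```

Request:
{"method": "apply_moves", "body": {"motion": [[[0.2,0.041,0,0.002,-1.4,3.4,-8.2],[0.2,0.082,0,0.005,-2.8,6.8,-16.4],[0.2,0.122,0,0.01,-4.2,10.3,-24.7],[0.2,0.163,0,0.02,-5.5,13.7,-32.9],[0.2,0.204,0,0.035,-6.9,17.1,-41.1],[0.2,0.245,-0.001,0.05,-8.3,20.5,-49.3],[0.2,0.285,-0.001,0.065,-9.7,24,-57.5],[0.2,0.326,-0.001,0.078,-11.1,27.4,-65.7],[0.2,0.367,-0.001,0.088,-12.5,30.8,-74],[0.2,0.367,-0.001,0.088,-12.5,30.8,-74]]]}}

```text
time: 8.72
eef_pos: [0.4948, 0.0782, 0.1288]
orientation: [0.107, 0.96, 0.257, 0.025]
wrist_force: [0.2, 0.2, -0.2]
opening: 0.4
```

Run:
```python
from plan import *
c=snap('side','side9'); crop('side9',150,60,350,260,4,'s9')
c=snap('top','top9'); crop('top9',170,110,320,240,5,'t9')
s=manip.observe();print(s['time'],s['eef_pos'],s['q'],s['wrist_force'],s['opening'])
print('to pre',rel(g+.017*zg-.1*zg,Rg));print('to grasp',rel(g+.017*zg,Rg))
```

```text
8.825 [0.495 0.077 0.13 ] [ 0.123  0.265 -0.312 -0.636 -0.912  0.03 ] [-0.524 -0.551 -0.014] 0.4015711189834891
to pre (array([-0.001,  0.002, -0.001]), array([-0.13, -0.2 , -0.1 ]))
to grasp (array([-0.001,  0.002,  0.099]), array([-0.13, -0.2 , -0.1 ]))
```

View pics/s9.png

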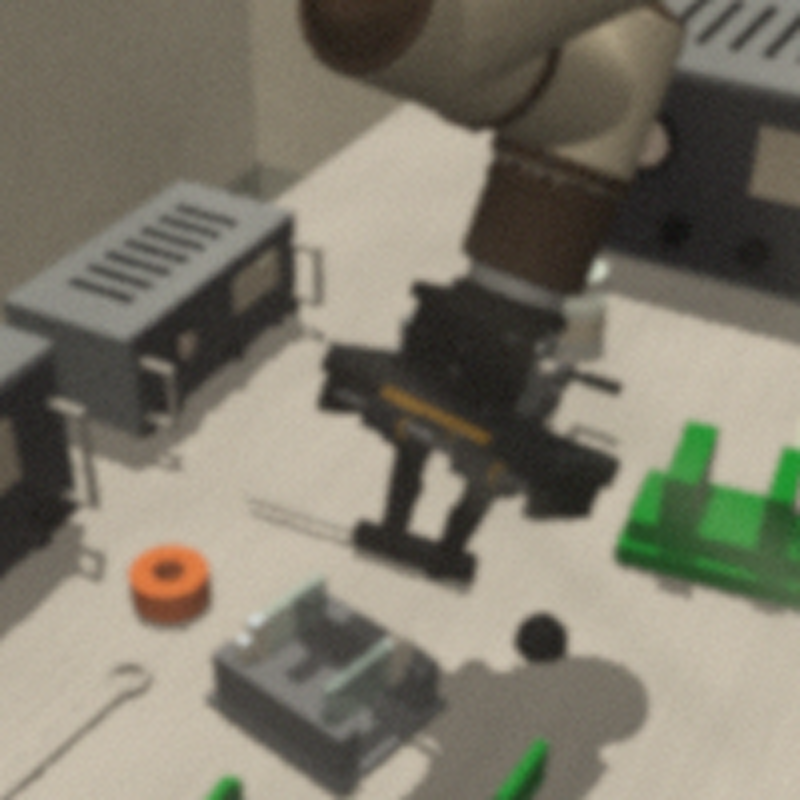

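View pics/t9.png

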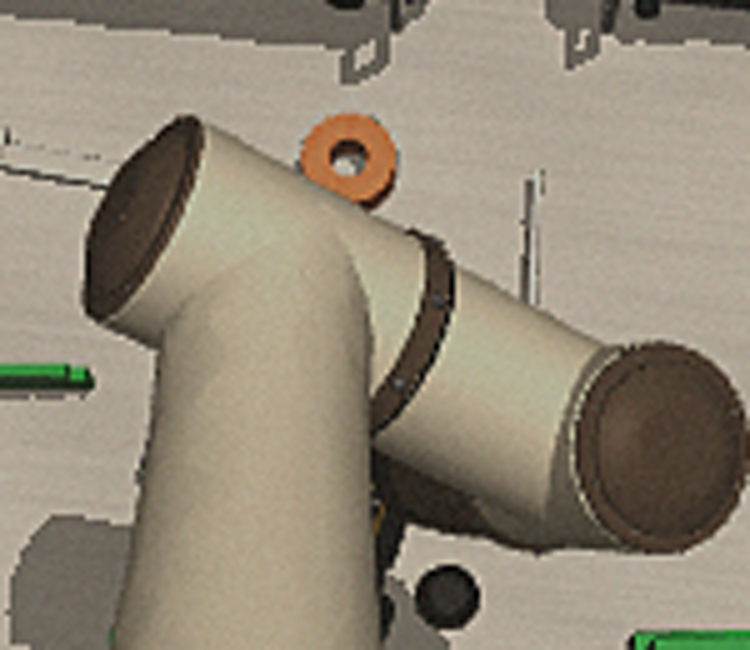

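Request:
{"method": "apply_moves", "body": {"motion": [[[0.2,-0.001,0.002,0.04,0,0,0],[0.2,-0.001,0.002,0.07,0,0,0],[0.2,-0.001,0.002,0.09,0,0,0],[0.2,-0.001,0.002,0.099,0,0,0],[0.2,-0.001,0.002,0.099,0,0,0]]]}}

```text
time: 9.45
eef_pos: [0.5079, 0.126, 0.0472]
orientation: [0.108, 0.96, 0.257, 0.028]
wrist_force: [-0.2, 0.7, 0.4]
opening: 0.402
```

Run:
```python
from plan import *
c=snap('side','side10'); crop('side10',180,150,300,270,6,'s10')
s=manip.observe();print(s['time'],s['eef_pos'],s['q'],s['wrist_force'],s['opening'])
print('to grasp',rel(g+.017*zg,Rg))
```

```text
9.5 [0.508 0.126 0.048] [ 0.201  0.408 -0.339 -0.743 -0.738  0.116] [0.282 0.697 0.058] 0.40146063631088985
to grasp (array([ 0.001, -0.002,  0.002]), array([-0.03,  0.01,  0.03]))
```

View pics/s10.png

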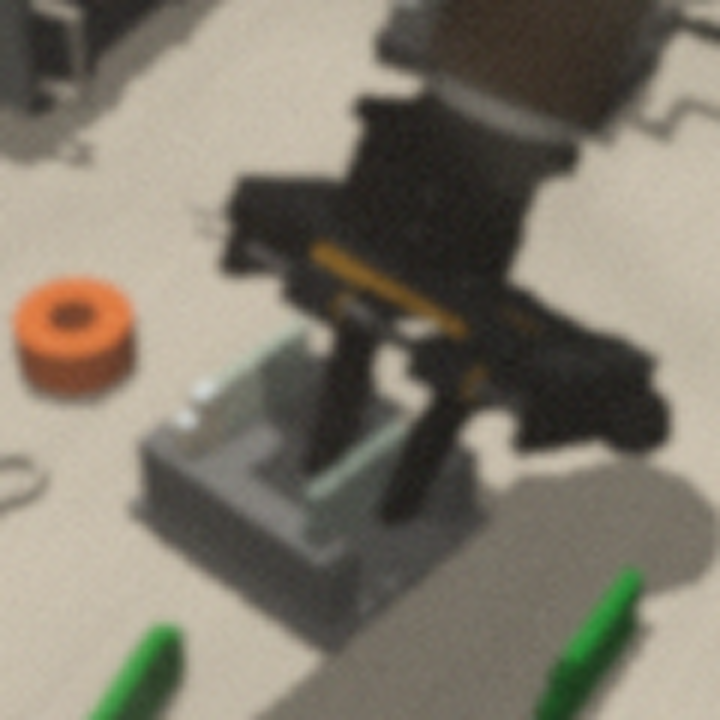

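Request:
{"method": "apply_moves", "body": {"motion": [[[1,0,0,0.001,0,0,0],[1,0,0,0.001,0,0,0],[1,0,0,0.001,0,0,0],[1,0,0,0.001,0,0,0],[1,0,0,0.001,0,0,0],[1,0,0,0.001,0,0,0],[1,0,0,0.001,0,0,0]]]}}

```text
time: 10.38
eef_pos: [0.5072, 0.1269, 0.0465]
orientation: [0.107, 0.96, 0.257, 0.028]
wrist_force: [-3.6, -0.6, 4.0]
opening: 0.088
```

Run:
```python
from plan import *
s=manip.observe();print(s['time'],s['eef_pos'],s['q'],s['wrist_force'],s['opening'])
print(R.from_quat(s['orientation']).as_matrix())
print('up',rel(s['eef_pos']+[0,0,.12],R.from_quat(s['orientation']).as_matrix()))
print('tcp',s['eef_pos'].round(4))
```

```text
10.375 [0.507 0.127 0.046] [ 0.203  0.41  -0.34  -0.745 -0.738  0.117] [-3.636 -0.606  4.042] 0.08772017152681032
[[-0.975  0.192  0.108]
 [ 0.22   0.845  0.488]
 [ 0.002  0.5   -0.866]]
up (array([ 0.   ,  0.06 , -0.104]), array([0., 0., 0.]))
tcp [0.507 0.127 0.046]
```

Request:
{"method": "apply_moves", "body": {"motion": [[[1,0,0.01,-0.0173,0,0,0],[1,0,0.02,-0.0346,0,0,0],[1,0,0.03,-0.052,0,0,0],[1,0,0.045,-0.078,0,0,0],[1,0,0.06,-0.104,0,0,0],[1,0,0.075,-0.13,0,0,0],[1,0,0.075,-0.13,0,0,0]]]}}

```text
time: 11.25
eef_pos: [0.5104, 0.1271, 0.1994]
orientation: [0.107, 0.96, 0.258, 0.032]
wrist_force: [0.4, 0.9, -0.6]
opening: 0.088
```

Run:
```python
from plan import *
c=snap('side','side11'); crop('side11',150,60,350,260,4,'s11')
s=manip.observe();print(s['time'],s['eef_pos'],s['q'],s['wrist_force'],s['opening'])
slot=np.array([.6285,-.2768,.1])
path(slot+[0,0,.05+.04]+.0217*zf+.006*(-Yv*0),Rf,10)
```

```text
11.3 [0.509 0.127 0.198] [ 0.24   0.19  -0.235 -0.571 -0.973 -0.176] [ 0.083 -0.941 -1.221] 0.09267924099719958
shift [-0.209 -0.344 -0.177] turn [ 89.79  -2.71 -10.89]
0.1 [ 0.26   0.204 -0.231 -0.386 -0.986 -0.274] [[0.48, 0.13, 0.54], [0.49, -0.02, 0.48]]
0.2 [ 0.272  0.225 -0.236 -0.21  -1.001 -0.357] [[0.49, 0.14, 0.52], [0.51, -0.02, 0.49]]
0.3 [ 0.278  0.253 -0.252 -0.04  -1.013 -0.43 ] [[0.49, 0.14, 0.5], [0.53, -0.01, 0.5]]
0.4 [ 0.276  0.286 -0.277  0.129 -1.021 -0.5  ] [[0.5, 0.14, 0.48], [0.55, -0.01, 0.49]]
0.5 [ 0.265  0.323 -0.312  0.3   -1.025 -0.572] [[0.5, 0.14, 0.45], [0.57, -0.0, 0.48]]
0.6 [ 0.243  0.364 -0.355  0.476 -1.028 -0.651] [[0.5, 0.12, 0.41], [0.58, -0.0, 0.47]]
0.7 [ 0.208  0.409 -0.401  0.661 -1.034 -0.739] [[0.5, 0.11, 0.37], [0.6, -0.0, 0.44]]
0.8 [ 0.161  0.458 -0.446  0.853 -1.052 -0.836] [[0.5, 0.08, 0.34], [0.61, -0.01, 0.41]]
0.9 [ 0.102  0.513 -0.483  1.049 -1.089 -0.937] [[0.5, 0.05, 0.3], [0.63, -0.02, 0.37]]
1.0 [ 0.033  0.576 -0.508  1.242 -1.149 -1.034] [[0.5, 0.02, 0.26], [0.64, -0.03, 0.33]]
```

View pics/s11.png

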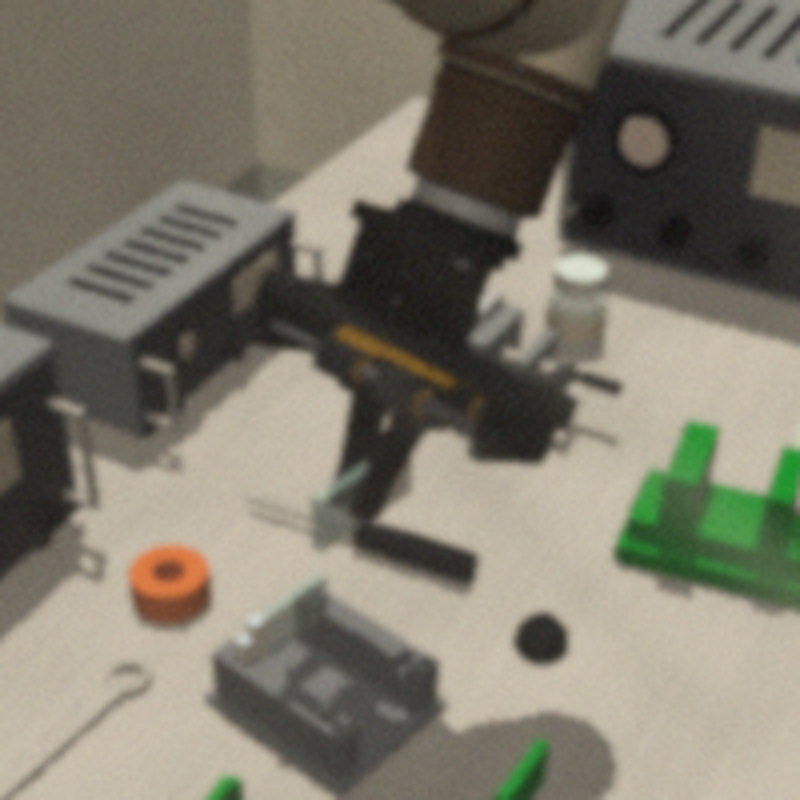

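```bash
sed -i 's/av=np.radians(-2.7)/av=np.radians(-2.9)/' plan.py
cat >> plan.py <<'E'
off=np.array([0,-.0044,-.0112]); slot=np.array([.629,-.2765,.1])
def tcp(h,slot=slot): return slot+[0,0,h+.04]-Rf@off
E
python3 - <<'E'
from plan import *
print(tcp(.05));path(tcp(.05),Rf,2)
E
```

```text
[ 0.629 -0.284  0.181]
shift [-0.208 -0.333 -0.172] turn [ 89.8   -2.65 -10.68]
0.5 [ 0.274  0.324 -0.308  0.297 -1.031 -0.581] [[0.5, 0.14, 0.45], [0.57, 0.0, 0.48]]
1.0 [ 0.056  0.576 -0.501  1.217 -1.163 -1.032] [[0.51, 0.03, 0.26], [0.64, -0.02, 0.33]]
```

Request:
{"method": "apply_moves", "body": {"motion": [[[1,-0.021,-0.033,-0.017,9,-0.3,-1.1],[1,-0.042,-0.067,-0.034,18,-0.5,-2.1],[1,-0.062,-0.1,-0.052,26.9,-0.8,-3.2],[1,-0.083,-0.133,-0.069,35.9,-1.1,-4.3],[1,-0.104,-0.166,-0.086,44.9,-1.3,-5.3],[1,-0.125,-0.2,-0.103,53.9,-1.6,-6.4],[1,-0.146,-0.233,-0.12,62.9,-1.9,-7.5],[1,-0.166,-0.266,-0.138,71.8,-2.1,-8.5],[1,-0.187,-0.3,-0.155,80.8,-2.4,-9.6],[1,-0.208,-0.333,-0.172,89.8,-2.7,-10.7]]]}}

```text
time: 12.55
eef_pos: [0.6287, -0.2847, 0.1769]
orientation: [0.019, 0.865, -0.502, -0.014]
wrist_force: [-0.1, 0.1, -0.4]
opening: 0.087
```

Request:
{"method": "apply_moves", "body": {"motion": [[[1,0,0,0,0,0,0],[1,0,0,0,0,0,0]]]}}

```text
time: 12.8
eef_pos: [0.6282, -0.284, 0.1782]
orientation: [0.021, 0.866, -0.499, -0.014]
wrist_force: [-0.0, -0.4, -0.6]
opening: 0.091
```

Run:
```python
from plan import *
c=snap('side','side12'); crop('side12',200,40,340,180,5,'s12')
c=snap('top','top12'); crop('top12',270,100,430,230,5,'t12')
s=manip.observe();print(s['time'],s['eef_pos'],s['q'],s['wrist_force'],s['opening'])
print('res',rel(tcp(.05),Rf))
```

```text
12.9 [ 0.629 -0.283  0.18 ] [ 0.058  0.577 -0.501  1.217 -1.162 -1.032] [-0.319  0.377 -0.764] 0.09480741643864277
res (array([ 0.   , -0.001,  0.   ]), array([0.04, 0.07, 0.11]))
```

View pics/s12.png

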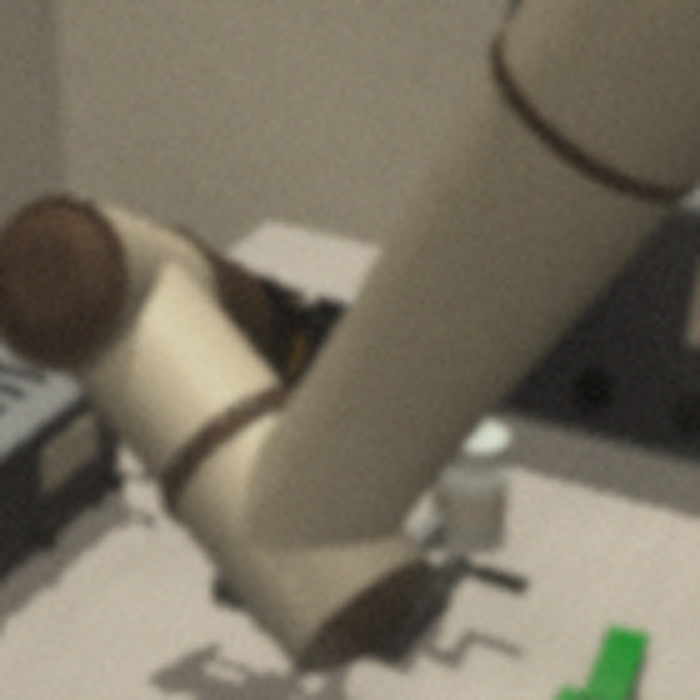

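View pics/t12.png

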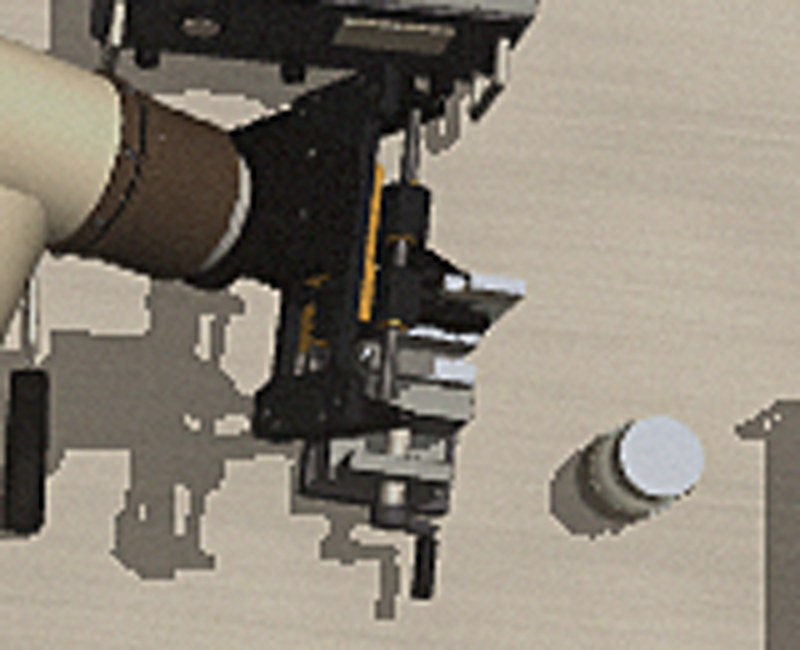

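Run:
```python
from plan import *
from geo import rect
c=load('top12');P=cloud(c);im=c['image']
print(rect(P,im,(.59,.67),(-.33,-.262),(.215,.245)))
print(rect(P,im,(.59,.67),(-.33,-.262),(.222,.245)))
for n,a in dict(far=((.628,.65),(-.32,-.22),(.097,.106)),near=((.60,.628),(-.32,-.22),(.097,.106)),jaw=((.57,.612),(-.33,-.22),(.085,.0955))).items(): print(n,rect(P,im,*a))
m=(P[...,0]>.56)&(P[...,0]<.70)&(P[...,1]>-.34)&(P[...,1]<-.255)&(P[...,2]>.11)&(P[...,2]<.25)
v,u=np.where(m)
for a,b in list(zip(u,v))[::6]: print(a,b,P[b,a],im[b,a])
crop('top12',345,140,385,185,14,'t12b')
```

```text
(61, ((628.3017578125, -279.027587890625), (31.658315658569336, 8.888453483581543), 84.50598907470703), array([ 0.6275, -0.2785,  0.2258]))
(46, ((628.0899658203125, -281.2301025390625), (27.23300552368164, 8.888318061828613), 84.50514221191406), array([ 0.6275, -0.2808,  0.2281]))
far (24, ((635.0659790039062, -284.84649658203125), (42.9017333984375, 4.82235050201416), 89.08627319335938), array([ 0.6356, -0.2862,  0.1014]))
near (75, ((616.3969116210938, -276.4577331542969), (58.78638458251953, 13.243289947509766), 87.11441802978516), array([ 0.6158, -0.2803,  0.1008]))
jaw (127, ((601.0617065429688, -275.6454162597656), (65.44686889648438, 21.5085391998291), 87.36839294433594), array([ 0.6013, -0.2824,  0.0905]))
357 151 [ 0.6465 -0.2553  0.2086] [0 0 0]
360 153 [ 0.6431 -0.2644  0.2047] [4 5 8]
362 154 [ 0.6428 -0.2712  0.1991] [78 73 66]
361 155 [ 0.633  -0.2636  0.2193] [158 162 170]
367 155 [ 0.6312 -0.2763  0.2296] [192 197 205]
359 156 [ 0.6311 -0.2595  0.2154] [178 179 185]
365 156 [ 0.6282 -0.2715  0.2291] [204 210 217]
371 156 [ 0.6291 -0.2862  0.2313] [191 195 204]
358 15
[... 424 characters left out ...]
.2606  0.2025] [47 44 43]
364 160 [ 0.6244 -0.2753  0.2068] [43 48 40]
370 160 [ 0.6241 -0.2893  0.2128] [75 69 63]
360 161 [ 0.6213 -0.2656  0.2042] [27 25 22]
366 161 [ 0.6242 -0.2823  0.2004] [84 83 81]
357 162 [ 0.6162 -0.2566  0.2094] [27 25 19]
363 162 [ 0.6221 -0.2758  0.1959] [27 27 21]
369 162 [ 0.6235 -0.2914  0.1966] [76 76 68]
361 163 [ 0.6172 -0.2693  0.2009] [29 27 27]
367 163 [ 0.623  -0.2887  0.1875] [32 32 26]
359 164 [ 0.6158 -0.2658  0.1947] [21 19 12]
365 164 [ 0.6175 -0.2817  0.1945] [34 30 27]
357 165 [ 0.6169 -0.2641  0.1804] [44 45 46]
363 165 [ 0.6155 -0.2776  0.1904] [16 17  8]
360 166 [ 0.6159 -0.2731  0.1772] [72 71 68]
366 166 [ 0.624  -0.2949  0.1561] [30 29 25]
```

View pics/t12b.png

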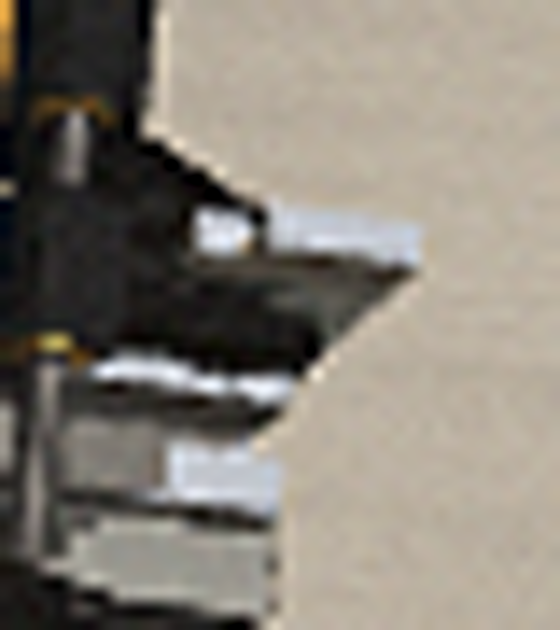

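Request:
{"method": "apply_moves", "body": {"motion": [[[1,0,0.0055,0.003,0,0,0],[1,0,0.011,0.0065,0,0,0],[1,0,0.0165,0.0095,0,0,0],[1,0,0.021,0.012,0,0,0],[1,0,0.021,0.012,0,0,0],[1,0,0.021,0.012,0,0,0],[1,0,0.021,0.012,0,0,0]]]}}

```text
time: 13.78
eef_pos: [0.6282, -0.2842, 0.1551]
orientation: [0.021, 0.866, -0.5, -0.014]
wrist_force: [0.7, -0.2, -0.2]
opening: 0.086
```

Run:
```python
from plan import *
from geo import rect
c=snap('side','side13'); crop('side13',150,40,350,260,3.5,'s13') if 0 else crop('side13',180,60,340,220,4,'s13')
c=snap('top','top13'); crop('top13',335,130,425,220,7,'t13')
s=manip.observe();print(s['time'],s['eef_pos'],s['q'],s['wrist_force'],s['opening'])
print('res',rel(tcp(.025),Rf)); print(joints(s['q']))
P=cloud(c);im=c['image']
print(rect(P,im,(.59,.67),(-.33,-.262),(.198,.22)))
for n,a in dict(far=((.628,.65),(-.32,-.22),(.097,.106)),near=((.60,.628),(-.32,-.22),(.097,.106)),jaw=((.57,.612),(-.33,-.22),(.085,.0955))).items(): print(n,rect(P,im,*a))
v,u=np.where((P[...,0]>.6)&(P[...,0]<.65)&(P[...,1]>-.31)&(P[...,1]<-.284)&(P[...,2]>.11)&(P[...,2]<.22))
for b in sorted(set(v)): print(b,[(x,P[b,x].round(4).tolist()) for x in u[v==b]][-3:])
m=(P[...,0]>.48)&(P[...,0]<.528)&(P[...,1]>-.32)&(P[...,1]<-.2)&(P[...,2]>.02)&(P[...,2]<.1)
Q=P[m];print('pin',len(Q),Q.mean(0),Q.min(0),Q.max(0))
```

```text
13.875 [ 0.6282 -0.2842  0.1551] [ 0.0507  0.6077 -0.5204  1.2427 -1.1447 -1.0805] [-0.4884  0.5702 -1.039 ] 0.09225077866633047
res (array([-0.0005, -0.0003, -0.0004]), array([-0.06, -0.02,  0.17]))
[[ 0.3222  0.0164  0.6238]
 [ 0.5028  0.0255  0.2429]
 [ 0.6419 -0.019   0.3078]
 [ 0.6284 -0.2839  0.155 ]]
(40, ((628.0989990234375, -281.9468078613281), (27.499862670898438, 8.72623348236084), 86.71649932861328), array([ 0.6277, -0.2817,  0.2039]))
far (1, ((634.5881958007812, -307.22845458984375), (0.0, 0.0), 0.0), array([ 0.6346, -0.3072,  0.1006]))
near (72, ((616.1527099609375, -280.3133544921875), (50.038726806640625, 12.665925979614258), 87.12743377685547), array([ 0.6158, -0.2814,  0.1009]))
jaw (153, ((600.7256469726562, -273.87261962890625), (69.66195678710938, 21.668439865112305), 87.98551940917969), array([ 0.6009, -0.2777,  0.0905]))
158 [(np.int64(368), [0.6308, -0.2854, 0.2073]), (np.int64(369), [0.6321, -0.2889, 0.2041])]
159 [(np.int64(370), [0.6299, -0.2918, 0.2033]), (np.int64(371), [0.6297, -0.294, 0.2048]), (np.int64(372), [0.6289, -0.2958, 0.2079])]
160 [(np.int64
[... 637 characters left out ...]
.6235, -0.2941, 0.1781])]
165 [(np.int64(365), [0.6243, -0.2901, 0.1634]), (np.int64(366), [0.6237, -0.292, 0.1664]), (np.int64(367), [0.6234, -0.2942, 0.1684])]
166 [(np.int64(364), [0.6207, -0.287, 0.1651]), (np.int64(365), [0.6229, -0.2914, 0.1589]), (np.int64(366), [0.624, -0.2949, 0.1562])]
167 [(np.int64(363), [0.6174, -0.2843, 0.1657]), (np.int64(364), [0.6166, -0.286, 0.1695]), (np.int64(365), [0.6173, -0.2891, 0.168])]
168 [(np.int64(363), [0.6164, -0.286, 0.1597]), (np.int64(364), [0.6154, -0.2876, 0.1638])]
169 [(np.int64(362), [0.6238, -0.2927, 0.124]), (np.int64(363), [0.6237, -0.2952, 0.1252])]
pin 54 [ 0.5095 -0.2942  0.0516] [ 0.4902 -0.302   0.0438] [ 0.528  -0.2647  0.0687]
```

View pics/t13.png

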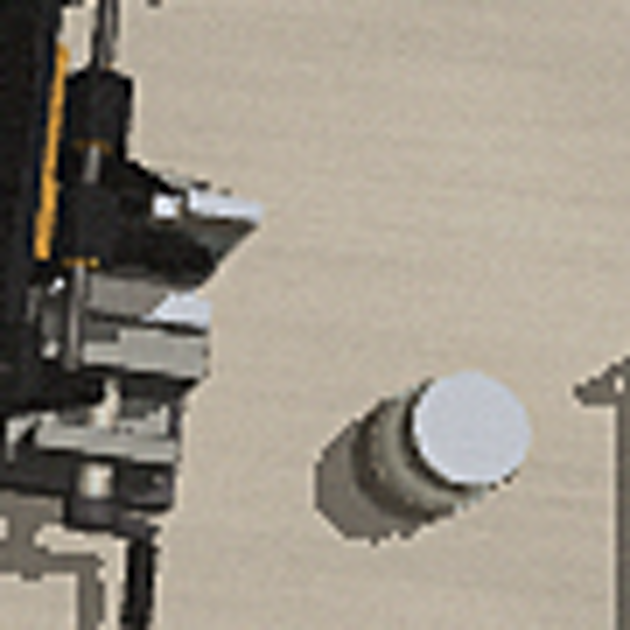

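View pics/side13.png

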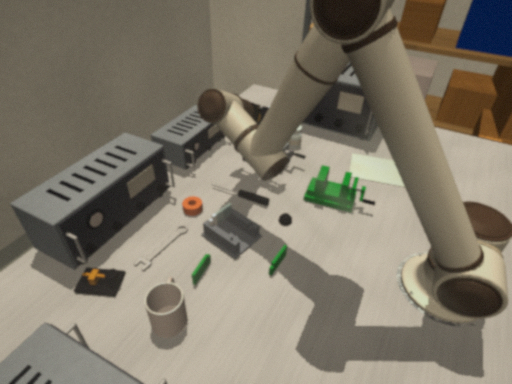

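View pics/top13.png

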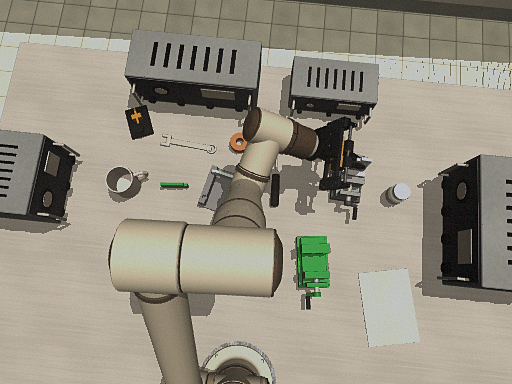

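Run:
```python
from h import *
print(manip.finish_job()); s=manip.observe(); print(s['time'],s['eef_pos'],s['opening'])
```

```text
the job is handed in; nothing more can be done
None
the job is handed in; nothing more can be done
```

I cranked the vise shut, then took the front plate from the rack, turned it frosted end up, and handed the job in with the plate held above the mount's slot. That took about 14 s of the 58 s.

- **Vise:** I pushed the crank to about 4.61 rad; the pin force rose to about 20 N as it stiffened. After I let go, the camera put the pin at about 4.5 rad, near the expected 4.46. The jaw was still against the mount in the last picture.
- **Plate:** The notch step is visible at the top, so the frosted end is up. The top measured z = 0.204 m, which puts the plain end about 24 mm above the slot.
- **Alignment:** The plate's centre is within about 0.5 mm of the slot centre across the slot, and within 1 mm along it. The plate face is upright within 1 mm over the height I could see. Plate and slot angles agree within about 0.5°. One reading before the final lowering showed a 2.6° difference, but the edges in the picture looked parallel.
- **Forces and grip:** At the last check the force at the wrist was about 1 N and the grip was firm.
- **Limits of the checks:** The side camera's reading of the slot was about 1.5 mm further away in x than the top camera's, and I trusted the top one. The arm hid part of the rack in the last pictures, so the other plate was last seen clearly in its slot just after I lifted the front one. The bystanders I could see had not moved.

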